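# Fit dryer cartridges to a torch gas manifold

### The job

Fit every loose dryer cartridge on the bench into a bay of its own on the torch's gas manifold: lugs in line with the slots, pushed down against the spring, then twisted clockwise to the stop so that it stays locked. Keep all valve toggles off until every cartridge is locked; then flip fully on (away from the robot) the toggle of each filled bay and leave those of the empty bays off (toggles stand in the same left-to-right order as the bays). Do not disturb the jar that stands in front of the manifold.

Things in the scene. Friction and masses are not known exactly. Their poses are not given: they have to be found in the camera images.
- cart1: loose upright gas dryer cartridge, 88 tall, 0.22 kg; origin at centre of underside, z up. Heavy steel neck 48 dia, z 0-24; two bayonet lugs at its foot on its own +x and -x sides, 10 wide, z 0-8, reaching 34 from the axis; aluminium body 60 dia, z 24-52; black bar handle on top, z 52-88, 52 long along its own x (right above the lugs), 14 thick along y. Half a turn about z makes no difference.
- cart2: another cartridge exactly like cart1. Only some of the cartridges are present in a run (None from the start = absent); any cartridge may go in any bay
- cart3: another cartridge exactly like cart1; may be absent
- cart4: another cartridge exactly like cart1; may be absent
- manifold: fixed grey manifold, slab 197 x 416 x 25, its bays rising to 44; origin on the bench under the middle of the row of five bays; x away from the robot, y left along the row. The black strip with the valve toggles lies 115 to the -x (near) side of the bays' line; brass stubs on the far side. A cartridge that is not locked is held by the spring 6 or more above the bay's floor.
- bay1: leftmost (+y) of five like bayonet bays 80 apart. Origin: centre of its floor, 25 above the bench; axes as the manifold's. Steel lip, z 11-19, round an opening 53 across, with two slots 16 wide along the bay's +x and -x, reaching 38 from the axis. In it a brass spring plunger, top at z 12 when free.
- bay2: second bay from the left, like bay1. To fit a cartridge: handle along the bay's x, push down until its underside is 0 to 3 above the floor (about 6 N), turn 60 degrees clockwise seen from above (negative yaw) to a hard stop, release; the spring then lifts its lugs against the lip, underside 3 above the floor. It cannot turn anticlockwise from the slots.
- bay3: middle bay, like bay1
- bay4: fourth bay from the left, like bay1
- bay5: rightmost (-y) bay, like bay1
- plunger1 (a joint): spring plunger of bay 1, m pressed: 0 free (1.2 N), about 0.009 under a locked cartridge, 0.012 on the floor (6 N)
- valve1 (a joint): valve toggle of bay 1, rad: 0 = off, leaning 0.45 rad towards the manifold's -x (the robot's side); 0.9 = on, leaning as much towards +x (the bays). Pivot at x = -115, y = 72, z = 36 in the manifold's frame; steel stem 7 dia with an 11 dia ball centred 40 from the pivot. Five toggles 36 apart, in the bays' order. Stays where it is left; about 1.3 N at the tip
- plunger2 (a joint): spring plunger of bay 2, m pressed: 0 free (1.2 N), about 0.009 under a locked cartridge, 0.012 on the floor (6 N)
- valve2 (a joint): valve toggle of bay 2, rad: 0 = off, leaning 0.45 rad towards the manifold's -x (the robot's side); 0.9 = on, leaning as much towards +x (the bays). Pivot at x = -115, y = 36, z = 36 in the manifold's frame; steel stem 7 dia with an 11 dia ball centred 40 from the pivot. Five toggles 36 apart, in the bays' order. Stays where it is left; about 1.3 N at the tip
- plunger3 (a joint): spring plunger of bay 3, m pressed: 0 free (1.2 N), about 0.009 under a locked cartridge, 0.012 on the floor (6 N)
- valve3 (a joint): valve toggle of bay 3, rad: 0 = off, leaning 0.45 rad towards the manifold's -x (the robot's side); 0.9 = on, leaning as much towards +x (the bays). Pivot at x = -115, y = 0, z = 36 in the manifold's frame; steel stem 7 dia with an 11 dia ball centred 40 from the pivot. Five toggles 36 apart, in the bays' order. Stays where it is left; about 1.3 N at the tip
- plunger4 (a joint): spring plunger of bay 4, m pressed: 0 free (1.2 N), about 0.009 under a locked cartridge, 0.012 on the floor (6 N)
- valve4 (a joint): valve toggle of bay 4, rad: 0 = off, leaning 0.45 rad towards the manifold's -x (the robot's side); 0.9 = on, leaning as much towards +x (the bays). Pivot at x = -115, y = -36, z = 36 in the manifold's frame; steel stem 7 dia with an 11 dia ball centred 40 from the pivot. Five toggles 36 apart, in the bays' order. Stays where it is left; about 1.3 N at the tip
- plunger5 (a joint): spring plunger of bay 5, m pressed: 0 free (1.2 N), about 0.009 under a locked cartridge, 0.012 on the floor (6 N)
- valve5 (a joint): valve toggle of bay 5, rad: 0 = off, leaning 0.45 rad towards the manifold's -x (the robot's side); 0.9 = on, leaning as much towards +x (the bays). Pivot at x = -115, y = -72, z = 36 in the manifold's frame; steel stem 7 dia with an 11 dia ball centred 40 from the pivot. Five toggles 36 apart, in the bays' order. Stays where it is left; about 1.3 N at the tip
- jar: bystander, not to be disturbed: closed glass jar, 60 dia x 85 tall, standing between the robot and the manifold; origin at the centre of its underside

How it is judged:
By the outcome, as a careful person would: the job done as asked, in the order asked, and still so for the second after the job is handed in, with the robot touching nothing.
Of cart1, cart2, cart3, cart4 only 3 to 4 are there at a start; the rules pass over those that are not, and their reading is None.
At some moment in a run one of cart1, cart2, cart3, cart4 may be knocked a few centimetres aside while the robot is not near it.
It also fails if it takes over 210 s, if anything falls off the work surface, if the arm or the gripper's body presses on something with over 40 N, if the wrist force passes 120 N, or if a joint passes its speed limit or range.

### The arm

A 6-joint arm with a two-finger parallel gripper is mounted at the origin on the work surface. World frame = base frame: x ahead of the robot, y to its left, z up, the work surface at z = 0. Lengths are in m, angles in degrees, forces in N, time in s.
With the tool pointing down it reaches from about 0.375 to 0.9 m from the base axis. Payload 3.1 kg.
Tool frame: the origin (TCP) lies at the very end of the fingers, on their centre line; the grasp point (between the pads) lies behind it (bot.grip_depth is the z of the grasp point in the tool frame, in m); z points along the fingers, y is the direction in which the jaws open and shut (so a half turn about z gives the same grasp; the last joint's range is limited). The gripper opens to 87 mm and grips with 3 to 60 N. Pads are 19 mm wide; open, the fingers measure 117 mm over their backs; the gripper's body (75 mm by 190 mm) begins 51 mm behind the grasp point.
Start: joints at [66.664, 30.224, 82.088, -0, 67.689, -10.227], TCP at [0.142, 0.609, 0.198] pointing down, gripper open.
Joint ranges: [-176.69, 176.69], [-43.24, 126.21], [12.49, 139.97], [-82, 262], [0, 151.66], [-163.58, 163.58]. Speed limits (degrees/s): [159.86, 159.86, 180, 180, 180, 180].

### API

Orientations are given as a 3x3 rotation matrix whose columns are the frame's x, y, z axes.
In Python, from rig import bot, vision gives the robot as it stands. The module is installed in compiled form; this text tells all that it offers.
- The arm moves only by the shell command python3 -m jog 'ROWS'. ROWS is JSON, a list of rows, each a list of 3 entries, a list of its own where there are three numbers: the shift along the tool's x, y, z in mm, then the turn, a rotation vector about the tool's x, y, z in degrees, then the closure, from 0 (fully open) to 1 (shut). In form: [[[dx, dy, dz], [wx, wy, wz], fingers], ...]. A call has 1 to 12 rows; each row is the pose to reach, as a shift and turn from the pose commanded when the call began, along the tool's axes at that moment; what a row does not reach only later rows make up. A row lasts 1/12 s, in which the tool goes at most 41.7 mm and 7.16 degrees, less where a joint would pass 70% of its speed; a pose out of reach is approached as far as the arm can. A call with a gripper value outside its range is refused whole. The fingers move at their own pace and stop on an object; the grip force is fixed at half the most. Time passes only in rows, so rows that repeat a pose let the fingers close. It gives the time, the measured TCP pose, the force and the opening at its end, in the units of the state.
- bot.read_state(): the state, without advancing time (a new reading comes with each control period).
- vision.capture(name): name is "scene" or "top"; returns the picture (480x640x3 uint8, red, green, blue); there is no depth.
- vision.camera_info(name): a dict with "intrinsics" (3x3 intrinsics, pixels), "camera_from_world" (4x4, takes a point from world to camera coordinates). Camera axes: x right, y up, looking along -z (the intrinsics and any distortion apply to the point x, -y, -z); pixel columns grow to the right and rows downward; lengths in m; the calibration is good to about 2 mm. A picture is of the moment at which its call begins. camera_info takes no time and is no camera call.
- bot.hand_in(): hands the job in, once; it reports no verdict.
The state is a dict: "time_s": time; "joint_positions": joint angles; "qvel": joint speeds; "tau": joint torques, N m; "position": TCP position; "tcp_rot": TCP orientation; "force": force on the tool from outside, world axes, zero at the start; "moment": the same for the moment, N m; "opening": opening from 0.0 (shut) to 1.0 (fully open).
Only numpy, scipy, OpenCV 4.12 (cv2) and the standard library are available. Lean on these libraries where they do the work, as an engineer would, in place of code of your own. Each camera call takes 0.05 s, during which the arm holds its last target. There are 200 camera calls.

## Working session

There is one attempt and no reset: what is moved stays moved. The work goes in short steps, Python scripts to look and compute and a shell command to move; the robot and the scene stay as the last step left them, time stands still between calls to the robot, and variables do not carry over. Pictures are saved under pics/ and viewed, about 12 in all and at most 16, crops included, and the job is handed in when it is done.

```bash
mkdir -p pics; python3 - <<'E'
from rig import bot, vision
import cv2
for n in("scene","top"):
    cv2.imwrite(f"pics/{n}0.png",cv2.cvtColor(vision.capture(n),cv2.COLOR_RGB2BGR))
    i=vision.camera_info(n);print(n,i)
print(bot.read_state(),bot.grip_depth)
E
```

```text
scene {'intrinsics': array([[586.43474392,   0.        , 315.89295091],
       [  0.        , 586.43474392, 237.48529668],
       [  0.        ,   0.        ,   1.        ]]), 'camera_from_world': array([[ 0.80869964,  0.58789005, -0.01975294, -0.42459125],
       [-0.37547884,  0.54177429,  0.75199485,  0.13990682],
       [ 0.45279193, -0.60072116,  0.65887295, -1.384174  ],
       [ 0.        ,  0.        ,  0.        ,  1.        ]])}
top {'intrinsics': array([[505.48901306,   0.        , 317.65131324],
       [  0.        , 505.48901306, 235.69596018],
       [  0.        ,   0.        ,   1.        ]]), 'camera_from_world': array([[ 1.95892101e-02, -9.99802843e-01,  3.24618662e-03,
         7.31850440e-03],
       [ 9.76877203e-01,  1.98312090e-02,  2.12879434e-01,
        -5.23700568e-01],
       [-2.12901839e-01, -9.99014234e-04,  9.77073083e-01,
        -1.01230386e+00],
       [ 0.00000000e+00,  0.00000000e+00,  0.00000000e+00,
         1.00000000e+00]])}
{'time_s': 0.1, 'joint_positions': array([ 6.66622875e+01,  3.02721401e+01,  8.21486173e+01,  3.99918038e-04,
        6.76907658e+01, -1.02292893e+01]), 'qvel': array([ 0.08684764, -0.07476483, -0.10288701,  0.02975861,  0.09922767,
        0.05430861]), 'tau': array([-6.27533227e-04, -4.40987349e+01, -1.77149892e+01,  6.34478359e-02,
        5.33785298e-02, -5.01133684e-05]), 'position': array([0.14145236, 0.60805685, 0.197288  ]), 'tcp_rot': array([[-9.73941897e-01,  2.26796334e-01, -7.77012993e-04],
       [ 2.26797392e-01,  9.73940326e-01, -1.78463963e-03],
       [ 3.52014562e-04, -1.91435983e-03, -9.99998106e-01]]), 'force': array([ 0.00988807, -0.12533721, -0.64697014]), 'moment': array([ 0.06295224, -0.02687403, -0.02680949]), 'opening': 0.9986119878218082} -0.0187
```

View pics/top0.png

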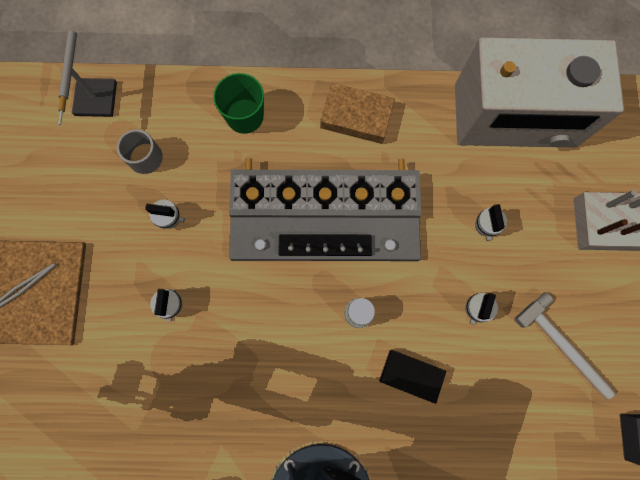

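View pics/scene0.png

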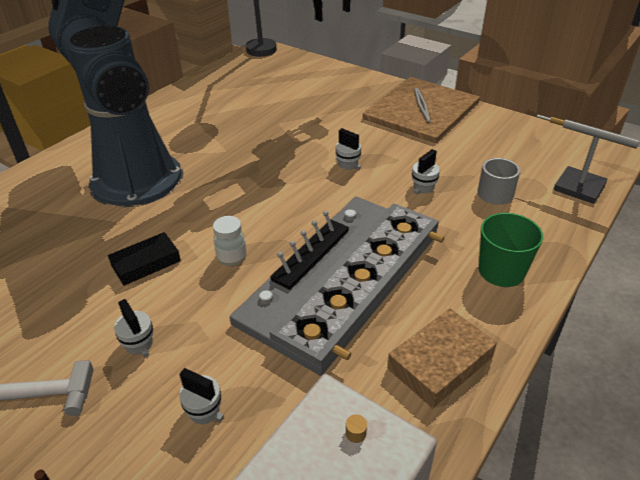

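The top view shows four cartridges at about (162,213), (165,303), (491,220) and (482,307). The bays are in a row at v≈193, u = 252 to 398, the toggles are at v≈248, and the jar is at (361,312).

```bash
cat > h.py <<'E'
from rig import bot, vision
import cv2, numpy as np
from scipy.optimize import minimize
I={n:vision.camera_info(n) for n in("scene","top")}
def proj(n,P):
    T=I[n]["camera_from_world"];c=np.atleast_2d(P)@T[:3,:3].T+T[:3,3]
    c=c*[1,-1,-1];p=c@I[n]["intrinsics"].T;return p[:,:2]/p[:,2:]
def unproj(n,u,v,z):
    T=I[n]["camera_from_world"];d=np.linalg.inv(I[n]["intrinsics"])@[u,v,1]
    d=T[:3,:3].T@(d*[1,-1,-1]);o=-T[:3,:3].T@T[:3,3];return o+d*(z-o[2])/d[2]
def snap(tag=None):
    im={n:vision.capture(n) for n in I}
    if tag:
        for n in im: cv2.imwrite(f"pics/{n}{tag}.png",cv2.cvtColor(im[n],cv2.COLOR_RGB2BGR))
    return im
S=8
def fitcart(im,x,y,z0=0,cams=("top","scene"),yaws=range(0,180,15)):
    """x,y,yaw of a cartridge from its black handle (soft IoU of the projected bar)"""
    B=np.array([[a*.026,b*.007,c] for a in(-1,1) for b in(-1,1) for c in(.052,.088)])
    data=[]
    for n in cams:
        u,v=proj(n,[x,y,.07+z0])[0].astype(int);r=34
        u0,v0=max(u-r,0),max(v-r,0);c=im[n][v0:v+r,u0:u+r]
        m=(c.max(2)<62).astype(np.float32)
        m=cv2.resize(m,None,fx=S,fy=S,interpolation=cv2.INTER_LINEAR)
        data.append((n,u0,v0,m))
    def cost(p):
        R=np.array([[np.cos(p[2]),-np.sin(p[2]),0],[np.sin(p[2]),np.cos(p[2]),0],[0,0,1]])
        P=B@R.T+[p[0],p[1],z0];t=0
        for n,u0,v0,m in data:
            q=(proj(n,P)-[u0,v0]+.5)*S-.5
            h=cv2.convexHull(q.astype(np.float32))
            k=np.zeros(m.shape,np.uint8);cv2.fillConvexPoly(k,np.round(h*16).astype(np.int32),1,shift=4)
            t+=1-(k*m).sum()/np.maximum(k,m).sum()
        return t/len(data)
    best=min(((cost([x+dx,y+dy,np.radians(a)]),x+dx,y+dy,np.radians(a)) for a in yaws for dx in(-.01,0,.01) for dy in(-.01,0,.01)))
    s=np.array(best[1:]);r=minimize(cost,s,method="Nelder-Mead",options=dict(initial_simplex=[s,s+[.005,0,0],s+[0,.005,0],s+[0,0,.15]],xatol=1e-5,fatol=1e-5))
    return r.x[0],r.x[1],np.degrees(r.x[2])%180,r.fun
E
cat > carts.py <<'E'
from h import *
im=snap()
for u,v in((162,209),(162,301),(496,216),(487,305)):
    p=unproj("top",u,v,.08)
    for c in(("top","scene"),("top",),("scene",)):
        f=fitcart(im,p[0],p[1],cams=c); print(np.round(f,4),c)
E
python3 carts.py; python3 - <<'E'
from h import *
im=cv2.imread("pics/top0.png");hsv=cv2.cvtColor(im,cv2.COLOR_BGR2HSV)
# brass plungers
C=[]
for u in(252,289,325,361,398):
    c=hsv[180:208,u-14:u+14];m=((c[...,0]>10)&(c[...,0]<28)&(c[...,1]>110)&(c[...,2]>90)).astype(np.uint8)
    n,l,s,ce=cv2.connectedComponentsWithStats(m);k=1+s[1:,4].argmax();q=ce[k]+[u-14,180];w=unproj("top",*q,.037);C.append(w);print(q,s[k,4],w.round(4))
C=np.array(C);d=C[0]-C[4];print("ctr",C.mean(0),"spacing",np.linalg.norm(d)/4,"yaw",np.degrees(np.arctan2(-d[0],d[1])))
# manifold check in scene
th=np.arctan2(-d[0],d[1]);R=np.array([[np.cos(th),-np.sin(th)],[np.sin(th),np.cos(th)]]);o=C.mean(0)[:2]
a=[]
for n in I:
    g=cv2.imread(f"pics/{n}0.png")
    for k in range(5):
        for off,z in(([0,.16-.08*k],.037),([-.115-.04*np.sin(.45),.072-.036*k],.036+.04*np.cos(.45))):
            q=proj(n,[*(o+R@off),z])[0];cv2.circle(g,tuple(int(i) for i in q),2,(0,0,255),1)
    x0,y0=(220,150) if n=="top" else (225,195)
    a.append(cv2.resize(g[y0:y0+(130 if n=="top" else 180),x0:x0+225],None,fx=2.2,fy=2.2,interpolation=2))
p=unproj("top",361,311,.085);print("jar",p)
w=max(x.shape[1] for x in a);cv2.imwrite("pics/chk.png",np.vstack(a)[:600*2])
E
```

```text
[ 0.5707  0.3524 85.2109  0.3407] ('top', 'scene')
[ 0.5694  0.3512 82.0452  0.3013] ('top',)
[ 0.5723  0.352  88.9572  0.3183] ('scene',)
[  0.377    0.3315 175.016    0.2757] ('top', 'scene')
[  0.3761   0.3312 176.2337   0.2624] ('top',)
[  0.3791   0.3317 169.3965   0.2553] ('scene',)
[ 0.5682 -0.3577  5.1579  0.2536] ('top', 'scene')
[ 0.5664 -0.3574  7.2605  0.2439] ('top',)
[ 0.5706 -0.3585  3.168   0.229 ] ('scene',)
[  0.3822  -0.3271 158.6715   0.3263] ('top', 'scene')
[  0.3815  -0.327  159.7549   0.23  ] ('top',)
[  0.3854  -0.3283 158.5595   0.4113] ('scene',)
[251.8487395  192.89915966] 119 [0.6208 0.1639 0.037 ]
[288.2173913  192.91304348] 115 [0.6224 0.0842 0.037 ]
[324.57264957 193.1965812 ] 117 [0.6234 0.0045 0.037 ]
[360.88235294 193.22689076] 119 [ 0.625  -0.0752  0.037 ]
[397.3220339  193.33898305] 118 [ 0.6263 -0.1552  0.037 ]
ctr [0.6235663  0.00444933 0.037     ] spacing 0.07978634656350111 yaw 0.9990981337172573
jar [ 0.36546277 -0.07161584  0.085     ]
```

View pics/chk.png

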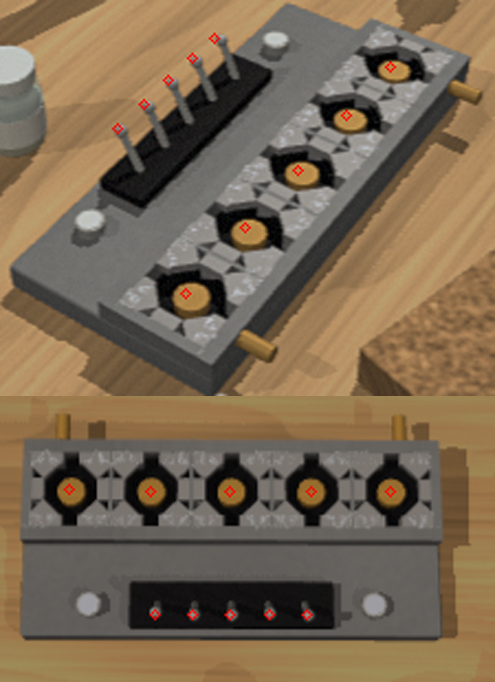

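The bays and toggles are confirmed in both views, and the two cameras differ by about 2 mm. I'll average them.

```bash
cat > plan.py <<'E'
# usage: plan.py x y z psi  -> shift (mm, tool axes) and turn (deg) from the measured pose; psi = world yaw of tool y
from h import *
import sys
def plan(x,y,z,psi):
    s=bot.read_state();R=s["tcp_rot"];d=R.T@(np.array([x,y,z])-s["position"])*1000
    p=np.radians(psi);G=np.array([[-np.sin(p),np.cos(p),0],[np.cos(p),np.sin(p),0],[0,0,-1]]).T
    w=np.degrees(cv2.Rodrigues(R.T@G)[0].ravel())
    print("shift",d.round(1),"turn",w.round(1),"t",round(s["time_s"],1),"j",s["joint_positions"].round(0),"F",s["force"].round(1))
if __name__=="__main__": plan(*map(float,sys.argv[1:5]))
E
python3 - <<'E'
from h import *
im=cv2.imread("pics/scene0.png");hsv=cv2.cvtColor(im,cv2.COLOR_BGR2HSV);C=[]
for u,v in((404,227),(384,249),(362,274),(338,300),(312,331)):
    c=hsv[v-12:v+12,u-14:u+14];m=((c[...,0]>10)&(c[...,0]<28)&(c[...,1]>110)&(c[...,2]>90)).astype(np.uint8)
    n,l,s,ce=cv2.connectedComponentsWithStats(m);k=1+s[1:,4].argmax();q=ce[k]+[u-14,v-12];C.append(unproj("scene",*q,.036));print(q,s[k,4],C[-1].round(4))
C=np.array(C);d=C[0]-C[4];print("ctr",C.mean(0),np.linalg.norm(d)/4,np.degrees(np.arctan2(-d[0],d[1])))
E
python3 plan.py .571 .352 .198 -5
```

```text
[403.67272727 226.92727273] 110 [0.6246 0.1637 0.036 ]
[383.76470588 249.26890756] 119 [0.6262 0.084  0.036 ]
[361.87313433 273.70149254] 134 [0.6277 0.0039 0.036 ]
[337.84713376 300.50318471] 157 [ 0.6291 -0.0764  0.036 ]
[311.46629213 329.87640449] 178 [ 0.6305 -0.1565  0.036 ]
ctr [0.62761583 0.00373011 0.036     ] 0.0800673356669696 1.0654044798531448
shift [-4.764e+02 -1.522e+02 -4.000e-01] turn [-0.1  0.  81.9] t 0.2 j [ 67.  30.  82.   0.  68. -10.] F [-0.4 -0.   0.4]
```

```bash
python3 -m jog '[[[-40,-13,0],[0,0,7],0],[[-80,-26,0],[0,0,14],0],[[-120,-39,0],[0,0,21],0],[[-160,-51,0],[0,0,28],0],[[-200,-64,0],[0,0,35],0],[[-239,-76,0],[0,0,42],0],[[-278,-89,0],[0,0,49],0],[[-317,-102,0],[0,0,56],0],[[-356,-114,0],[0,0,63],0],[[-395,-127,0],[0,0,70],0],[[-435,-140,0],[0,0,77],0],[[-465,-149,0],[0,0,82],0]]'; python3 -m jog '[[[0,0,0],[0,0,0],0],[[0,0,0],[0,0,0],0],[[0,0,0],[0,0,0],0]]'; python3 plan.py .571 .352 .058 -5
```

```text
time_s: 1.2
position: [0.5637, 0.3557, 0.1979]
tcp_rot: [[0.096, 0.995, 0.001], [0.995, -0.096, -0.001], [-0.0, 0.001, -1.0]]
force: [-0.4, -0.1, -0.3]
opening: 0.998
time_s: 1.45
position: [0.5599, 0.358, 0.1976]
tcp_rot: [[0.089, 0.996, -0.002], [0.996, -0.089, -0.0], [-0.0, -0.002, -1.0]]
force: [-0.3, -0.3, 0.0]
opening: 1.0
shift [ -4.9  11.8 139.5] turn [-0.1  0.  -0.1] t 1.4 j [23. 33. 76.  0. 71. 28.] F [-0.3 -0.3  0. ]
```

```bash
python3 -m jog '[[[-5,12,20],[0,0,0],0.3],[[-5,12,60],[0,0,0],0.3],[[-5,12,100],[0,0,0],0.3],[[-5,12,130],[0,0,0],0.3],[[-5,12,140],[0,0,0],0.3],[[-5,12,140],[0,0,0],0.3]]'; python3 -m jog '[[[0,0,0],[0,0,0],1],[[0,0,0],[0,0,0],1],[[0,0,0],[0,0,0],1],[[0,0,0],[0,0,0],1],[[0,0,0],[0,0,0],1],[[0,0,0],[0,0,0],1],[[0,0,0],[0,0,0],1],[[0,0,0],[0,0,0],1]]'; python3 plan.py .571 .352 .19 -5
```

```text
time_s: 1.95
position: [0.5684, 0.3522, 0.055]
tcp_rot: [[0.087, 0.996, -0.007], [0.996, -0.087, -0.003], [-0.003, -0.007, -1.0]]
force: [-0.1, 0.5, 0.1]
opening: 0.723
time_s: 2.62
position: [0.5724, 0.352, 0.0584]
tcp_rot: [[0.089, 0.996, 0.0], [0.996, -0.089, 0.0], [0.0, 0.0, -1.0]]
force: [-0.1, 1.2, 0.3]
opening: 0.183
shift [-1.000e-01 -1.400e+00 -1.316e+02] turn [ 0.  -0.  -0.1] t 2.6 j [22. 43. 81.  0. 56. 27.] F [-0.1  1.2  0.3]
```

```bash
python3 -m jog '[[[0,0,-20],[0,0,0],1],[[0,0,-55],[0,0,0],1],[[0,0,-90],[0,0,-4],1],[[0,0,-115],[0,0,-11],1],[[-20,8,-130],[0,0,-18],1],[[-40,16,-132],[0,0,-25],1],[[-65,25,-132],[0,0,-32],1],[[-90,34,-132],[0,0,-39],1],[[-115,43,-132],[0,0,-46],1],[[-140,52,-132],[0,0,-53],1],[[-160,60,-132],[0,0,-60],1],[[-175,65,-132],[0,0,-67],1]]'; python3 -m jog '[[[0,0,0],[0,0,-7],1],[[0,0,0],[0,0,-14],1],[[0,0,0],[0,0,-21],1],[[0,0,0],[0,0,-27],1],[[0,0,0],[0,0,-29],1],[[0,0,0],[0,0,-29],1]]'; python3 plan.py .6227 .1641 .12 91; python3 -c "
from h import *
snap('1')"
```

```text
time_s: 3.62
position: [0.6215, 0.1695, 0.1893]
tcp_rot: [[-0.884, 0.467, -0.001], [0.467, 0.884, -0.001], [0.001, -0.001, -1.0]]
force: [0.1, 0.4, -1.9]
opening: 0.154
time_s: 4.12
position: [0.6207, 0.1718, 0.1892]
tcp_rot: [[-1.0, -0.016, -0.002], [-0.016, 1.0, -0.0], [0.002, -0.0, -1.0]]
force: [-0.5, 0.1, -1.8]
opening: 0.152
shift [-2.  -7.7 69.2] turn [-0.  -0.1 -0.1] t 4.1 j [  6.  32.  80.   0.  68. -85.] F [-0.5  0.1 -1.8]
```

View pics/scene1.png

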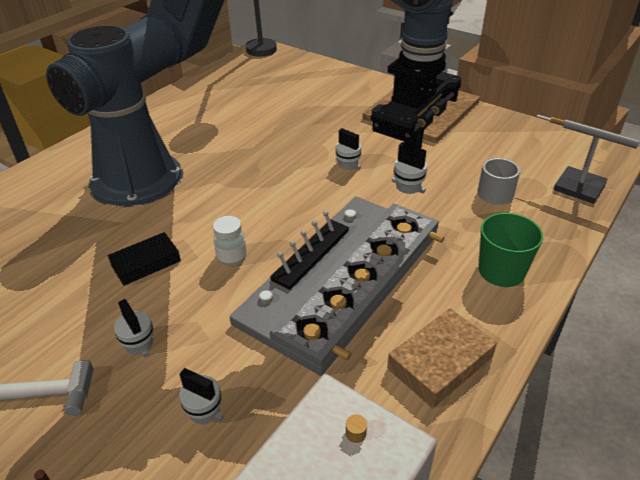

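```bash
python3 -m jog '[[[-1,-4,20],[0,0,0],1],[[-2,-8,50],[0,0,0],1],[[-2,-8,75],[0,0,0],1],[[-2,-8,81],[0,0,0],1],[[-2,-8,81],[0,0,0],1],[[-2,-8,81],[0,0,0],1],[[-2,-8,81],[0,0,0],1]]'; python3 plan.py .6227 .1641 .096 91;  python3 -c "
from h import *
im=snap('2')
g=[]
for n,(u,v) in(('top',(252,180)),('scene',(408,200))):
  c=cv2.imread(f'pics/{n}2.png')[v-45:v+45,u-60:u+60];g.append(cv2.resize(c,None,fx=5,fy=5,interpolation=2)[:,:])
cv2.imwrite('pics/c2.png',cv2.resize(np.hstack(g),(800,300)))"
```

```text
time_s: 4.8
position: [0.6252, 0.1643, 0.1109]
tcp_rot: [[-1.0, -0.016, 0.004], [-0.016, 1.0, 0.0], [-0.004, 0.0, -1.0]]
force: [-0.2, 0.1, -1.6]
opening: 0.151
shift [ 2.5 -0.2 14.9] turn [ 0.   0.2 -0.1] t 4.8 j [  5.  38.  83.   0.  59. -86.] F [-0.2  0.1 -1.6]
```

View pics/c2.png

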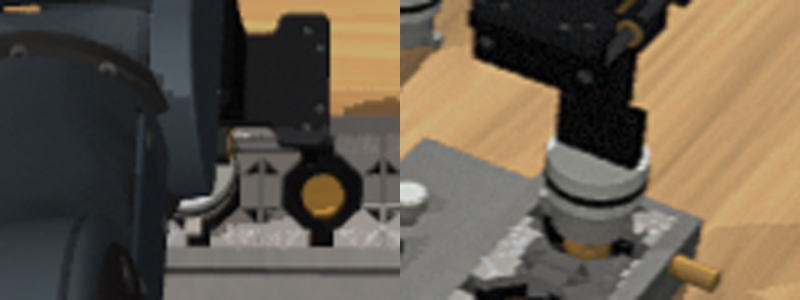

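```bash
python3 -m jog '[[[0,0,0],[0,0,0],1],[[0,0,0],[0,0,0],1],[[0,0,0],[0,0,0],1],[[0,0,0],[0,0,0],1]]';python3 plan.py .6227 .1641 .096 91; python3 -m jog '[[[0,0,0],[0,0,0],1],[[0,0,0],[0,0,0],1]]'; python3 plan.py .6227 .1641 .096 91
```

```text
time_s: 5.23
position: [0.6237, 0.1641, 0.1095]
tcp_rot: [[-1.0, -0.016, 0.001], [-0.016, 1.0, 0.0], [-0.001, 0.0, -1.0]]
force: [-0.9, -0.6, -2.7]
opening: 0.151
shift [ 1.   0.1 13.5] turn [ 0.   0.  -0.1] t 5.2 j [  5.  38.  84.   0.  59. -86.] F [-0.9 -0.6 -2.7]
time_s: 5.4
position: [0.6236, 0.164, 0.1092]
tcp_rot: [[-1.0, -0.016, -0.0], [-0.016, 1.0, -0.0], [0.0, -0.0, -1.0]]
force: [-0.6, 0.1, -2.1]
opening: 0.153
shift [ 0.9  0.1 13.2] turn [-0.  -0.  -0.1] t 5.4 j [  5.  38.  84.  -0.  59. -86.] F [-0.6  0.1 -2.1]
```

```bash
python3 -m jog '[[[1,0,4],[0,0,0],1],[[1,0,8],[0,0,0],1],[[1,0,12],[0,0,0],1],[[1,0,13],[0,0,0],1],[[1,0,13],[0,0,0],1],[[1,0,13],[0,0,0],1],[[1,0,13],[0,0,0],1],[[1,0,13],[0,0,0],1]]';python3 plan.py .6227 .1641 .085 91
```

```text
time_s: 6.07
position: [0.6226, 0.164, 0.0962]
tcp_rot: [[-1.0, -0.016, 0.0], [-0.016, 1.0, -0.0], [-0.0, -0.0, -1.0]]
force: [0.0, -0.2, -2.0]
opening: 0.15
shift [-0.1  0.1 11.2] turn [-0.   0.  -0.1] t 6.1 j [  5.  39.  84.  -0.  57. -86.] F [ 0.  -0.2 -2. ]
```

No contact force and the cartridge is below the lip, so it has entered cleanly. Next I push down.

```bash
python3 -m jog '[[[0,0,4],[0,0,0],1],[[0,0,8],[0,0,0],1],[[0,0,11],[0,0,0],1],[[0,0,11.5],[0,0,0],1],[[0,0,11.5],[0,0,0],1],[[0,0,11.5],[0,0,0],1],[[0,0,11.5],[0,0,0],1],[[0,0,11.5],[0,0,0],1]]';python3 plan.py .6227 .1641 .085 91
```

```text
time_s: 6.73
position: [0.6228, 0.164, 0.085]
tcp_rot: [[-1.0, -0.015, 0.001], [-0.015, 1.0, 0.0], [-0.001, 0.0, -1.0]]
force: [-0.4, 1.1, 3.2]
opening: 0.156
shift [0.1 0.1 0. ] turn [ 0.   0.  -0.1] t 6.7 j [  5.  39.  85.   0.  56. -86.] F [-0.4  1.1  3.2]
```

```bash
python3 -m jog '[[[0,0,0],[0,0,6],1],[[0,0,0],[0,0,12],1],[[0,0,0],[0,0,18],1],[[0,0,0],[0,0,24],1],[[0,0,0],[0,0,30],1],[[0,0,0],[0,0,36],1],[[0,0,0],[0,0,42],1],[[0,0,0],[0,0,48],1],[[0,0,0],[0,0,54],1],[[0,0,0],[0,0,59],1],[[0,0,0],[0,0,62],1],[[0,0,0],[0,0,62],1]]';python3 -m jog '[[[0,0,0],[0,0,0],1],[[0,0,0],[0,0,0],1],[[0,0,0],[0,0,0],1],[[0,0,0],[0,0,0],1]]';python3 -c "
from h import *
s=bot.read_state();print(s['moment'],s['joint_positions'],s['force'])"
```

```text
time_s: 7.73
position: [0.6238, 0.1636, 0.0851]
tcp_rot: [[-0.484, 0.875, 0.003], [0.875, 0.484, -0.001], [-0.002, 0.002, -1.0]]
force: [0.9, -0.5, 3.1]
opening: 0.155
time_s: 8.07
position: [0.6235, 0.1636, 0.0851]
tcp_rot: [[-0.484, 0.875, 0.002], [0.875, 0.484, -0.001], [-0.002, 0.001, -1.0]]
force: [1.8, -2.9, 2.7]
opening: 0.151
[-0.43990237 -0.32103558  0.49504619] [ 4.81282093e+00  3.94158176e+01  8.45615312e+01 -5.55689647e-02
  5.59145739e+01 -2.41086542e+01] [ 1.76190654 -2.89881173  2.68584865]
```

```bash
python3 -m jog '[[[0,0,0],[0,0,0],0.6],[[0,0,0],[0,0,0],0.6],[[0,0,0],[0,0,0],0.6],[[0,0,0],[0,0,0],0.6],[[0,0,0],[0,0,0],0.6],[[0,0,-15],[0,0,0],0.6],[[0,0,-40],[0,0,0],0.6],[[0,0,-75],[0,0,0],0.6],[[0,0,-110],[0,0,0],0.6],[[0,0,-115],[0,0,0],0.6]]'; python3 carts.py; python3 -c "
from h import *
im=snap('3');print(fitcart(im,.6235,.164,.028,cams=('scene',)))"; python3 plan.py .377 .3315 .198 83
```

```text
time_s: 8.9
position: [0.6264, 0.1646, 0.2063]
tcp_rot: [[-0.483, 0.876, 0.012], [0.876, 0.483, 0.001], [-0.004, 0.011, -1.0]]
force: [1.2, 0.1, 1.0]
opening: 0.396
[  0.5138   0.3008 107.1727   0.7806] ('top', 'scene')
[  0.5138   0.3008 107.1727   0.5612] ('top',)
[  0.521    0.4529 111.833    0.6005] ('scene',)
[  0.3794   0.3314 169.482    0.6961] ('top', 'scene')
[0.3678 0.3176 0.     1.    ] ('top',)
[  0.3794   0.3314 169.482    0.3921] ('scene',)
[ 0.5687 -0.3576  6.1961  0.2713] ('top', 'scene')
[ 0.5665 -0.3569  5.9852  0.2828] ('top',)
[ 0.5705 -0.358   4.5269  0.2276] ('scene',)
[  0.3824  -0.327  159.9542   0.3475] ('top', 'scene')
[  0.3813  -0.3266 160.3359   0.2986] ('top',)
[  0.385   -0.3279 160.1688   0.3824] ('scene',)
(np.float64(0.6244484043035836), np.float64(0.16429529040338547), np.float64(118.51557940652329), np.float64(0.4501394033432007))
shift [ 264.7 -133.     1.1] turn [ -0.1  -0.1 -54.1] t 9.1 j [  5.  32.  79.   0.  69. -24.] F [ 0.5 -0.3 -1.3]
```

View pics/scene3.png

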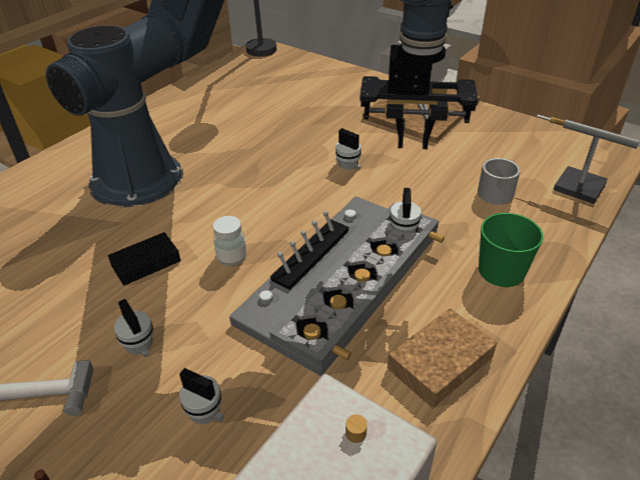

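```bash
python3 -m jog '[[[15,-7,0],[0,0,-3],0.4],[[45,-23,0],[0,0,-10],0.4],[[80,-40,0],[0,0,-17],0.4],[[115,-58,0],[0,0,-24],0.4],[[150,-75,0],[0,0,-31],0.4],[[185,-93,0],[0,0,-38],0.4],[[220,-110,0],[0,0,-45],0.4],[[245,-123,0],[0,0,-51],0.4],[[265,-133,0],[0,0,-53],0.4],[[265,-133,0],[0,0,-53],0.4],[[265,-133,0],[0,0,-53],0.4],[[265,-133,0],[0,0,-53],0.4]]'; python3 -m jog '[[[0,0,0],[0,0,0],0.3],[[0,0,0],[0,0,0],0.3],[[0,0,0],[0,0,0],0.3]]'; python3 plan.py .3775 .3315 .058 82
```

```text
time_s: 10.1
position: [0.3781, 0.3313, 0.1986]
tcp_rot: [[-0.99, 0.141, -0.001], [0.141, 0.99, -0.001], [0.001, -0.001, -1.0]]
force: [0.5, -0.0, -0.2]
opening: 0.597
time_s: 10.35
position: [0.379, 0.3312, 0.1994]
tcp_rot: [[-0.99, 0.143, -0.0], [0.143, 0.99, -0.0], [0.0, -0.0, -1.0]]
force: [0.6, 0.5, 0.4]
opening: 0.686
shift [  1.5   0.2 141.4] turn [-0.  -0.  -0.2] t 10.3 j [ 28.  21.  99.  -0.  60. -53.] F [0.6 0.5 0.4]
```

```bash
python3 -m jog '[[[1,0,20],[0,0,0],0.3],[[1,0,60],[0,0,0],0.3],[[1,0,100],[0,0,0],0.3],[[1,0,130],[0,0,0],0.3],[[1,0,141],[0,0,0],0.3],[[1,0,141],[0,0,0],0.3],[[1,0,141],[0,0,0],0.3],[[1,0,141],[0,0,0],0.3]]'; python3 -m jog '[[[0,0,0],[0,0,0],1],[[0,0,0],[0,0,0],1],[[0,0,0],[0,0,0],1],[[0,0,0],[0,0,0],1],[[0,0,0],[0,0,0],1],[[0,0,0],[0,0,0],1],[[0,0,0],[0,0,0],1],[[0,0,0],[0,0,0],1]]'; python3 plan.py .6242 .0841 .19 91
```

```text
time_s: 11.02
position: [0.3784, 0.3322, 0.0595]
tcp_rot: [[-0.99, 0.142, 0.002], [0.142, 0.99, 0.001], [-0.002, 0.001, -1.0]]
force: [0.2, -0.6, 0.8]
opening: 0.7
time_s: 11.68
position: [0.3771, 0.3319, 0.0587]
tcp_rot: [[-0.99, 0.141, -0.0], [0.141, 0.99, -0.0], [0.0, -0.0, -1.0]]
force: [-1.0, -1.0, -0.0]
opening: 0.176
shift [-279.6 -210.5 -131.3] turn [-0.  -0.  -9.1] t 11.7 j [ 29.  34. 106.  -0.  40. -53.] F [-1. -1. -0.]
```

```bash
python3 -m jog '[[[0,0,-20],[0,0,0],1],[[0,0,-55],[0,0,0],1],[[0,0,-90],[0,0,0],1],[[0,0,-120],[0,0,0],1],[[-15,-11,-131],[0,0,-2],1],[[-45,-34,-131],[0,0,-4],1],[[-70,-53,-131],[0,0,-6],1],[[-98,-74,-131],[0,0,-9],1],[[-126,-95,-131],[0,0,-9],1],[[-154,-116,-131],[0,0,-9],1],[[-182,-137,-131],[0,0,-9],1],[[-210,-158,-131],[0,0,-9],1]]'; python3 -m jog '[[[-28,-17,0],[0,0,0],1],[[-52,-37,0],[0,0,0],1],[[-52,-37,0],[0,0,0],1],[[-52,-37,0],[0,0,0],1],[[-52,-37,0],[0,0,0],1],[[-52,-37,0],[0,0,0],1],[[-52,-37,0],[0,0,0],1],[[-52,-37,0],[0,0,0],1]]'; python3 plan.py .6242 .0841 .11 91
```

```text
time_s: 12.68
position: [0.563, 0.1444, 0.1889]
tcp_rot: [[-1.0, -0.015, -0.002], [-0.015, 1.0, 0.0], [0.002, 0.0, -1.0]]
force: [0.7, 0.3, -1.9]
opening: 0.152
time_s: 13.35
position: [0.6144, 0.1106, 0.1897]
tcp_rot: [[-1.0, -0.017, -0.001], [-0.017, 1.0, 0.0], [0.001, 0.0, -1.0]]
force: [1.2, 0.6, -2.1]
opening: 0.153
shift [ -9.4 -26.6  79.7] turn [ 0. -0. -0.] t 13.3 j [ -0.  31.  83.   0.  67. -91.] F [ 1.2  0.6 -2.1]
```

```bash
python3 -m jog '[[[-5,-14,5],[0,0,0],1],[[-9,-26.5,25],[0,0,0],1],[[-9,-26.5,55],[0,0,0],1],[[-9,-26.5,75],[0,0,0],1],[[-9,-26.5,80],[0,0,0],1],[[-9,-26.5,80],[0,0,0],1],[[-9,-26.5,80],[0,0,0],1],[[-9,-26.5,80],[0,0,0],1],[[-9,-26.5,80],[0,0,0],1],[[-9,-26.5,80],[0,0,0],1],[[-9,-26.5,80],[0,0,0],1],[[-9,-26.5,80],[0,0,0],1]]';  python3 plan.py .6242 .0841 .0965 91
```

```text
time_s: 14.35
position: [0.625, 0.0834, 0.1103]
tcp_rot: [[-1.0, -0.016, 0.001], [-0.016, 1.0, -0.0], [-0.001, -0.0, -1.0]]
force: [0.1, 0.2, -1.7]
opening: 0.148
shift [ 0.8  0.7 13.8] turn [-0.   0.1 -0.1] t 14.3 j [ -3.  37.  86.  -0.  58. -93.] F [ 0.1  0.2 -1.7]
```

```bash
python3 -m jog '[[[0.7,0.6,4],[0,0,0],1],[[0.7,0.6,8],[0,0,0],1],[[0.7,0.6,12],[0,0,0],1],[[0.7,0.6,14],[0,0,0],1],[[0.7,0.6,14],[0,0,0],1],[[0.7,0.6,14],[0,0,0],1],[[0.7,0.6,14],[0,0,0],1],[[0.7,0.6,14],[0,0,0],1]]';python3 plan.py .6242 .0841 .085 91
```

```text
time_s: 15.02
position: [0.6241, 0.0839, 0.0958]
tcp_rot: [[-1.0, -0.016, 0.0], [-0.016, 1.0, 0.0], [-0.0, 0.0, -1.0]]
force: [-0.2, -0.8, -0.5]
opening: 0.152
shift [-0.1  0.2 10.8] turn [ 0.   0.  -0.1] t 15.0 j [ -2.  38.  86.   0.  56. -93.] F [-0.2 -0.8 -0.5]
```

```bash
python3 -m jog '[[[0,0,4],[0,0,0],1],[[0,0,8],[0,0,0],1],[[0,0,10.5],[0,0,0],1],[[0,0,11],[0,0,0],1],[[0,0,11],[0,0,0],1],[[0,0,11],[0,0,0],1],[[0,0,11],[0,0,0],1],[[0,0,11],[0,0,0],1]]';python3 plan.py .6242 .0841 .085 91;python3 -m jog '[[[0,0,0],[0,0,6],1],[[0,0,0],[0,0,12],1],[[0,0,0],[0,0,18],1],[[0,0,0],[0,0,24],1],[[0,0,0],[0,0,30],1],[[0,0,0],[0,0,36],1],[[0,0,0],[0,0,42],1],[[0,0,0],[0,0,48],1],[[0,0,0],[0,0,54],1],[[0,0,0],[0,0,59],1],[[0,0,0],[0,0,62],1],[[0,0,0],[0,0,62],1]]';python3 -m jog '[[[0,0,0],[0,0,0],1],[[0,0,0],[0,0,0],1],[[0,0,0],[0,0,0],1],[[0,0,0],[0,0,0],1]]';python3 -c "
from h import *
s=bot.read_state();print(s['moment'],s['joint_positions'],s['force'])"
```

```text
time_s: 15.68
position: [0.6243, 0.0839, 0.085]
tcp_rot: [[-1.0, -0.015, 0.001], [-0.015, 1.0, 0.0], [-0.001, 0.0, -1.0]]
force: [-0.4, 1.3, 4.4]
opening: 0.152
shift [ 0.1  0.2 -0. ] turn [ 0.   0.  -0.1] t 15.7 j [ -2.  39.  87.   0.  55. -93.] F [-0.4  1.3  4.4]
time_s: 16.68
position: [0.6251, 0.0835, 0.085]
tcp_rot: [[-0.484, 0.875, 0.002], [0.875, 0.484, -0.001], [-0.002, 0.002, -1.0]]
force: [0.9, -0.7, 3.2]
opening: 0.152
time_s: 17.02
position: [0.6249, 0.0835, 0.085]
tcp_rot: [[-0.484, 0.875, 0.002], [0.875, 0.484, -0.001], [-0.002, 0.001, -1.0]]
force: [2.2, -0.8, 3.8]
opening: 0.154
[-0.27362424 -0.38859719  0.4076984 ] [-2.50837634e+00  3.85200552e+01  8.67679697e+01 -4.01875051e-02
  5.45996915e+01 -3.14294814e+01] [ 2.19282214 -0.84028657  3.81646262]
```

```bash
python3 -m jog '[[[0,0,0],[0,0,0],0.6],[[0,0,0],[0,0,0],0.6],[[0,0,0],[0,0,0],0.6],[[0,0,0],[0,0,0],0.6],[[0,0,0],[0,0,0],0.6],[[0,0,-15],[0,0,0],0.6],[[0,0,-40],[0,0,0],0.6],[[0,0,-75],[0,0,0],0.6],[[0,0,-110],[0,0,0],0.6],[[0,0,-115],[0,0,0],0.6]]'; python3 carts.py | tail -6; python3 -c "
from h import *
im=snap('4');print(fitcart(im,.6235,.164,.028,cams=('scene',)),fitcart(im,.6242,.084,.028,cams=('scene',)))"; python3 plan.py .5685 -.3577 .198 96
```

```text
time_s: 17.85
position: [0.6277, 0.084, 0.2061]
tcp_rot: [[-0.483, 0.875, 0.011], [0.876, 0.483, -0.0], [-0.006, 0.01, -1.0]]
force: [0.8, 0.1, 1.0]
opening: 0.396
[ 0.5687 -0.3575  5.4611  0.2536] ('top', 'scene')
[ 0.5664 -0.3567  6.3866  0.2525] ('top',)
[ 0.5706 -0.3581  4.6275  0.2239] ('scene',)
[  0.3823  -0.3269 160.3052   0.3442] ('top', 'scene')
[  0.3813  -0.3266 160.3359   0.2934] ('top',)
[  0.385   -0.328  160.1895   0.3802] ('scene',)
(np.float64(0.6246117161748553), np.float64(0.16396909040739982), np.float64(119.05367045937143), np.float64(0.6425058841705322)) (np.float64(0.6271792489091207), np.float64(0.08217120630886367), np.float64(120.20036266924042), np.float64(0.6774464845657349))
shift [-360.5 -260.9    0.6] turn [ -0.1  -0.1 -67.1] t 18.1 j [ -2.  31.  81.   0.  68. -31.] F [ 0.   0.3 -0.5]
```

View pics/scene4.png

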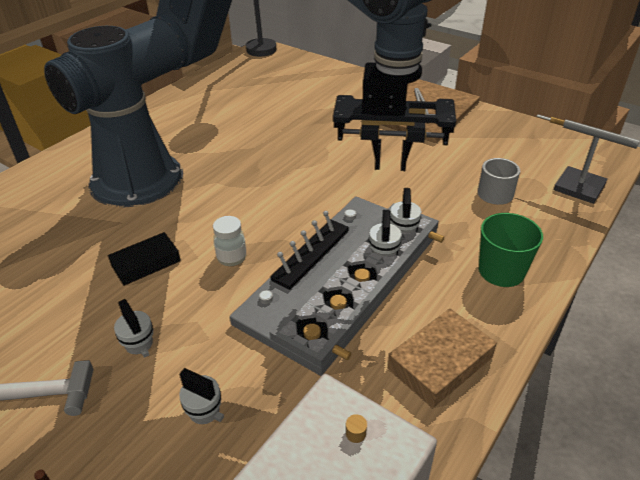

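```bash
python3 -m jog '[[[-15,-11,0],[0,0,-3],0.4],[[-45,-33,0],[0,0,-9],0.4],[[-77,-56,0],[0,0,-15],0.4],[[-109,-79,0],[0,0,-21],0.4],[[-141,-102,0],[0,0,-27],0.4],[[-173,-125,0],[0,0,-33],0.4],[[-205,-148,0],[0,0,-39],0.4],[[-237,-171,0],[0,0,-45],0.4],[[-269,-194,0],[0,0,-51],0.4],[[-301,-217,0],[0,0,-57],0.4],[[-333,-241,0],[0,0,-63],0.4],[[-352,-255,0],[0,0,-66.5],0.4]]'; python3 -m jog '[[[0,0,0],[0,0,0],0.3],[[0,0,0],[0,0,0],0.3],[[0,0,0],[0,0,0],0.3],[[0,0,0],[0,0,0],0.3],[[0,0,0],[0,0,0],0.3],[[0,0,0],[0,0,0],0.3]]'; python3 plan.py .5686 -.3577 .058 95.5; python3 -c "
from h import *
im=snap();print(fitcart(im,.5706,-.358,cams=('scene',)))"
```

```text
time_s: 19.05
position: [0.5686, -0.3512, 0.1967]
tcp_rot: [[-0.995, -0.096, -0.004], [-0.096, 0.995, 0.001], [0.004, 0.002, -1.0]]
force: [1.8, 0.0, -0.0]
opening: 0.599
time_s: 19.55
position: [0.5712, -0.3459, 0.1996]
tcp_rot: [[-0.995, -0.096, -0.0], [-0.096, 0.995, 0.0], [0.0, 0.0, -1.0]]
force: [0.4, 0.4, -0.4]
opening: 0.705
shift [  3.6 -11.6 141.6] turn [ 0. -0. -0.] t 19.6 j [ -41.   34.   75.    0.   71. -136.] F [ 0.4  0.4 -0.4]
(np.float64(0.5704077880570687), np.float64(-0.3582950100876946), np.float64(3.200092809136597), np.float64(0.2545807957649231))
```

Cart3 hasn't moved, so I can descend and grip it.

```bash
python3 -m jog '[[[2,-6,10],[0,0,0],0.3],[[3.5,-11.5,40],[0,0,0],0.3],[[3.5,-11.5,75],[0,0,0],0.3],[[3.5,-11.5,110],[0,0,0],0.3],[[3.5,-11.5,135],[0,0,0],0.3],[[3.5,-11.5,141],[0,0,0],0.3],[[3.5,-11.5,141],[0,0,0],0.3],[[3.5,-11.5,141],[0,0,0],0.3],[[3.5,-11.5,141],[0,0,0],0.3],[[3.5,-11.5,141],[0,0,0],0.3]]'; python3 -m jog '[[[0,0,0],[0,0,0],1],[[0,0,0],[0,0,0],1],[[0,0,0],[0,0,0],1],[[0,0,0],[0,0,0],1],[[0,0,0],[0,0,0],1],[[0,0,0],[0,0,0],1],[[0,0,0],[0,0,0],1],[[0,0,0],[0,0,0],1]]'; python3 plan.py .6285 -.1559 .19 91
```

```text
time_s: 20.48
position: [0.5698, -0.3605, 0.0611]
tcp_rot: [[-0.996, -0.094, 0.003], [-0.094, 0.996, -0.003], [-0.003, -0.003, -1.0]]
force: [-0.4, 0.3, 0.3]
opening: 0.696
time_s: 21.15
position: [0.5683, -0.3592, 0.0585]
tcp_rot: [[-0.996, -0.094, -0.0], [-0.094, 0.996, 0.0], [0.0, 0.0, -1.0]]
force: [0.2, -0.6, 0.7]
opening: 0.178
shift [ -79.   196.8 -131.4] turn [ 0.  -0.   4.4] t 21.1 j [ -42.   43.   81.    0.   56. -137.] F [ 0.2 -0.6  0.7]
```

```bash
python3 -m jog '[[[0,0,-20],[0,0,0],1],[[0,0,-55],[0,0,0],1],[[0,0,-90],[0,0,0],1],[[0,0,-120],[0,0,0],1],[[-5,15,-131],[0,0,2],1],[[-17,45,-131],[0,0,4.4],1],[[-30,75,-131],[0,0,4.4],1],[[-42,105,-131],[0,0,4.4],1],[[-54,135,-131],[0,0,4.4],1],[[-66,165,-131],[0,0,4.4],1],[[-76,187,-131],[0,0,4.4],1],[[-79,197,-131],[0,0,4.4],1]]'; python3 -m jog '[[[0,0,0],[0,0,0],1],[[0,0,20],[0,0,0],1],[[0,0,45],[0,0,0],1],[[0,0,65],[0,0,0],1],[[0,0,70],[0,0,0],1],[[0,0,70],[0,0,0],1],[[0,0,70],[0,0,0],1],[[0,0,70],[0,0,0],1],[[0,0,70],[0,0,0],1],[[0,0,70],[0,0,0],1],[[0,0,70],[0,0,0],1]]'; python3 plan.py .6285 -.1559 .0965 91
```

```text
time_s: 22.15
position: [0.6288, -0.1517, 0.189]
tcp_rot: [[-1.0, -0.02, -0.001], [-0.02, 1.0, 0.002], [0.001, 0.002, -1.0]]
force: [-0.0, 0.7, -2.4]
opening: 0.153
time_s: 23.07
position: [0.6291, -0.156, 0.1207]
tcp_rot: [[-1.0, -0.017, 0.002], [-0.017, 1.0, -0.001], [-0.002, -0.001, -1.0]]
force: [0.3, -0.7, -2.3]
opening: 0.149
shift [ 0.6  0.1 24.2] turn [-0.   0.1 -0. ] t 23.1 j [ -24.   37.   83.   -0.   60. -115.] F [ 0.3 -0.7 -2.3]
```

```bash
python3 -m jog '[[[0.5,0,6],[0,0,0],1],[[0.5,0,12],[0,0,0],1],[[0.5,0,17],[0,0,0],1],[[0.5,0,21],[0,0,0],1],[[0.5,0,24],[0,0,0],1],[[0.5,0,24],[0,0,0],1],[[0.5,0,24],[0,0,0],1],[[0.5,0,24],[0,0,0],1],[[0.5,0,24],[0,0,0],1],[[0.5,0,24],[0,0,0],1]]';python3 plan.py .6285 -.1559 .085 91
```

```text
time_s: 23.9
position: [0.628, -0.1557, 0.0959]
tcp_rot: [[-1.0, -0.017, 0.0], [-0.017, 1.0, -0.0], [-0.0, -0.0, -1.0]]
force: [-0.4, 0.7, -1.2]
opening: 0.15
shift [-0.4 -0.2 10.9] turn [-0.  0. -0.] t 23.9 j [ -24.   39.   84.    0.   57. -115.] F [-0.4  0.7 -1.2]
```

```bash
python3 -m jog '[[[0,0,4],[0,0,0],1],[[0,0,8],[0,0,0],1],[[0,0,10.5],[0,0,0],1],[[0,0,11],[0,0,0],1],[[0,0,11],[0,0,0],1],[[0,0,11],[0,0,0],1],[[0,0,11],[0,0,0],1],[[0,0,11],[0,0,0],1]]';python3 plan.py .6285 -.1559 .085 91;python3 -m jog '[[[0,0,0],[0,0,6],1],[[0,0,0],[0,0,12],1],[[0,0,0],[0,0,18],1],[[0,0,0],[0,0,24],1],[[0,0,0],[0,0,30],1],[[0,0,0],[0,0,36],1],[[0,0,0],[0,0,42],1],[[0,0,0],[0,0,48],1],[[0,0,0],[0,0,54],1],[[0,0,0],[0,0,59],1],[[0,0,0],[0,0,62],1],[[0,0,0],[0,0,62],1]]';python3 -m jog '[[[0,0,0],[0,0,0],1],[[0,0,0],[0,0,0],1],[[0,0,0],[0,0,0],1],[[0,0,0],[0,0,0],1]]';python3 -c "
from h import *
s=bot.read_state();print(s['moment'],s['joint_positions'],s['force'])"
```

```text
time_s: 24.57
position: [0.6284, -0.1559, 0.085]
tcp_rot: [[-1.0, -0.017, 0.001], [-0.017, 1.0, -0.0], [-0.001, -0.0, -1.0]]
force: [-0.2, -0.4, 3.4]
opening: 0.153
shift [-0.1 -0.   0. ] turn [-0.  0. -0.] t 24.6 j [ -24.   40.   84.   -0.   56. -115.] F [-0.2 -0.4  3.4]
time_s: 25.57
position: [0.6292, -0.1557, 0.085]
tcp_rot: [[-0.485, 0.875, 0.003], [0.875, 0.485, -0.0], [-0.002, 0.002, -1.0]]
force: [1.5, 1.6, 3.3]
opening: 0.157
time_s: 25.9
position: [0.6288, -0.1558, 0.085]
tcp_rot: [[-0.485, 0.874, 0.002], [0.874, 0.485, -0.0], [-0.001, 0.001, -1.0]]
force: [3.1, 1.1, 3.1]
opening: 0.154
[ 0.23000296 -0.49663777  0.33645814] [-2.37944357e+01  3.96290623e+01  8.40592752e+01  2.07231199e-02
  5.62161788e+01 -5.28335526e+01] [3.14794673 1.06808128 3.13759068]
```

```bash
python3 -m jog '[[[0,0,0],[0,0,0],0.6],[[0,0,0],[0,0,0],0.6],[[0,0,0],[0,0,0],0.6],[[0,0,0],[0,0,0],0.6],[[0,0,0],[0,0,0],0.6],[[0,0,-15],[0,0,0],0.6],[[0,0,-40],[0,0,0],0.6],[[0,0,-75],[0,0,0],0.6],[[0,0,-110],[0,0,0],0.6],[[0,0,-115],[0,0,0],0.6]]'; python3 carts.py | tail -3; python3 -c "
from h import *
im=snap('5');print(fitcart(im,.63,-.156,.028,cams=('scene',)))"; python3 plan.py .3823 -.327 .198 70
```

```text
time_s: 26.73
position: [0.6315, -0.1573, 0.2063]
tcp_rot: [[-0.485, 0.875, 0.01], [0.875, 0.485, -0.005], [-0.009, 0.007, -1.0]]
force: [1.2, -0.3, 0.7]
opening: 0.399
[  0.3848  -0.328  160.2198   0.6823] ('top', 'scene')
[ 0.4501 -0.3372 36.8239  0.6455] ('top',)
[  0.3846  -0.3278 160.397    0.3716] ('scene',)
(np.float64(0.6308098602728787), np.float64(-0.15720292805658792), np.float64(122.46420268398184), np.float64(0.7060607075691223))
shift [ -31.6 -297.1    0.9] turn [ -0.1  -0.1 -41. ] t 26.9 j [-24.  32.  79.  -0.  69. -53.] F [-0.1  0.8 -0.9]
```

View pics/scene5.png

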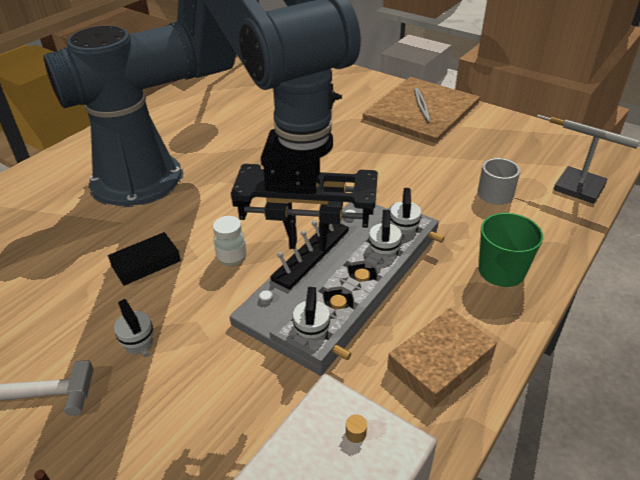

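```bash
python3 -m jog '[[[-2,-15,0],[0,0,-3],0.4],[[-5,-48,0],[0,0,-9],0.4],[[-9,-85,0],[0,0,-15],0.4],[[-13,-122,0],[0,0,-21],0.4],[[-17,-159,0],[0,0,-27],0.4],[[-21,-196,0],[0,0,-33],0.4],[[-25,-233,0],[0,0,-39],0.4],[[-29,-270,0],[0,0,-41],0.4],[[-31,-290,0],[0,0,-41],0.4],[[-31,-294,0],[0,0,-41],0.4]]'; python3 -m jog '[[[0,0,0],[0,0,0],0.3],[[0,0,0],[0,0,0],0.3],[[0,0,0],[0,0,0],0.3],[[0,0,0],[0,0,0],0.3],[[0,0,0],[0,0,0],0.3],[[0,0,0],[0,0,0],0.3]]'; python3 plan.py .3823 -.327 .058 70; python3 -c "
from h import *
im=snap();print(fitcart(im,.385,-.328,cams=('scene',)))"
```

```text
time_s: 27.77
position: [0.3822, -0.3259, 0.1976]
tcp_rot: [[-0.938, 0.346, -0.004], [0.346, 0.938, 0.004], [0.005, 0.002, -1.0]]
force: [0.7, 1.2, -0.1]
opening: 0.603
time_s: 28.27
position: [0.3866, -0.3247, 0.1996]
tcp_rot: [[-0.94, 0.341, 0.0], [0.341, 0.94, 0.0], [-0.0, 0.0, -1.0]]
force: [0.9, 0.5, -0.2]
opening: 0.699
shift [  3.3  -3.6 141.6] turn [0.  0.  0.1] t 28.3 j [ -53.   21.   99.    0.   60. -123.] F [ 0.9  0.5 -0.2]
(np.float64(0.3842799736630995), np.float64(-0.3279797874959848), np.float64(159.58433246640973), np.float64(0.34732872247695923))
```

```bash
python3 -m jog '[[[1,-2,10],[0,0,0],0.3],[[2.8,-3.5,40],[0,0,0],0.3],[[2.8,-3.5,75],[0,0,0],0.3],[[2.8,-3.5,110],[0,0,0],0.3],[[2.8,-3.5,135],[0,0,0],0.3],[[2.8,-3.5,141],[0,0,0],0.3],[[2.8,-3.5,141],[0,0,0],0.3],[[2.8,-3.5,141],[0,0,0],0.3],[[2.8,-3.5,141],[0,0,0],0.3],[[2.8,-3.5,141],[0,0,0],0.3]]'; python3 -m jog '[[[0,0,0],[0,0,0],1],[[0,0,0],[0,0,0],1],[[0,0,0],[0,0,0],1],[[0,0,0],[0,0,0],1],[[0,0,0],[0,0,0],1],[[0,0,0],[0,0,0],1],[[0,0,0],[0,0,0],1],[[0,0,0],[0,0,0],1]]'; python3 plan.py .6270 -.0759 .19 91
```

```text
time_s: 29.2
position: [0.3831, -0.3288, 0.0604]
tcp_rot: [[-0.94, 0.342, 0.002], [0.342, 0.94, -0.003], [-0.003, -0.002, -1.0]]
force: [0.1, 0.2, 0.5]
opening: 0.701
time_s: 29.87
position: [0.382, -0.3276, 0.0586]
tcp_rot: [[-0.94, 0.342, -0.0], [0.342, 0.94, 0.0], [0.0, 0.0, -1.0]]
force: [0.7, 0.4, 0.7]
opening: 0.176
shift [-144.   320.4 -131.4] turn [  0.  -0. -21.] t 29.9 j [ -53.   34.  106.   -0.   40. -123.] F [0.7 0.4 0.7]
```

```bash
python3 -m jog '[[[0,0,-20],[0,0,0],1],[[0,0,-55],[0,0,0],1],[[0,0,-90],[0,0,0],1],[[0,0,-125],[0,0,0],1],[[-6,12,-136],[0,0,-3],1],[[-18,40,-136],[0,0,-8],1],[[-32,70,-136],[0,0,-13],1],[[-46,102,-136],[0,0,-17],1],[[-60,134,-136],[0,0,-21],1],[[-74,166,-136],[0,0,-21],1],[[-88,196,-136],[0,0,-21],1],[[-95,211,-136],[0,0,-21],1]]'; python3 -m jog '[[[0,0,0],[0,0,0],1],[[0,0,0],[0,0,0],1]]'; python3 plan.py .6270 -.0759 .19 91
```

```text
time_s: 30.87
position: [0.5454, -0.1585, 0.1939]
tcp_rot: [[-1.0, -0.02, 0.0], [-0.02, 1.0, 0.002], [-0.0, 0.002, -1.0]]
force: [-1.2, 0.0, -1.4]
opening: 0.149
time_s: 31.03
position: [0.543, -0.1608, 0.1937]
tcp_rot: [[-1.0, -0.02, -0.003], [-0.02, 1.0, 0.001], [0.003, 0.001, -1.0]]
force: [0.5, -0.0, -3.0]
opening: 0.15
shift [-85.6  83.2   3.5] turn [ 0.  -0.1  0.1] t 31.0 j [ -28.   26.   91.   -0.   63. -119.] F [ 0.5 -0.  -3. ]
```

```bash
python3 -m jog '[[[-20,20,0],[0,0,0],1],[[-45,44,0],[0,0,0],1],[[-68,66,0],[0,0,0],1],[[-82,80,0],[0,0,0],1],[[-86,83,0],[0,0,0],1],[[-86,83,15],[0,0,0],1],[[-86,83,40],[0,0,0],1],[[-86,83,65],[0,0,0],1],[[-86,83,78],[0,0,0],1],[[-86,83,78],[0,0,0],1],[[-86,83,78],[0,0,0],1],[[-86,83,78],[0,0,0],1]]'; python3 -m jog '[[[0,0,0],[0,0,0],1],[[0,0,0],[0,0,0],1],[[0,0,0],[0,0,0],1]]'; python3 plan.py .6270 -.0759 .0965 91
```

```text
time_s: 32.03
position: [0.6284, -0.0787, 0.1176]
tcp_rot: [[-1.0, -0.016, 0.001], [-0.016, 1.0, -0.001], [-0.001, -0.001, -1.0]]
force: [0.3, 0.0, -1.7]
opening: 0.153
time_s: 32.28
position: [0.6287, -0.0778, 0.1178]
tcp_rot: [[-1.0, -0.017, 0.002], [-0.017, 1.0, -0.001], [-0.002, -0.001, -1.0]]
force: [-0.3, -0.3, -2.7]
opening: 0.15
shift [ 1.7  1.9 21.3] turn [-0.   0.1 -0. ] t 32.3 j [ -17.   36.   85.   -0.   59. -108.] F [-0.3 -0.3 -2.7]
```

```bash
python3 -m jog '[[[1.8,1.9,6],[0,0,0],1],[[1.8,1.9,10],[0,0,0],1],[[1.8,1.9,14],[0,0,0],1],[[1.8,1.9,18],[0,0,0],1],[[1.8,1.9,21],[0,0,0],1],[[1.8,1.9,21],[0,0,0],1],[[1.8,1.9,21],[0,0,0],1],[[1.8,1.9,21],[0,0,0],1],[[1.8,1.9,21],[0,0,0],1],[[1.8,1.9,21],[0,0,0],1]]';python3 plan.py .6265 -.0759 .085 91
```

```text
time_s: 33.12
position: [0.6263, -0.0756, 0.0959]
tcp_rot: [[-1.0, -0.017, 0.0], [-0.017, 1.0, -0.0], [-0.0, -0.0, -1.0]]
force: [-0.6, 0.1, -1.3]
opening: 0.143
shift [-0.2 -0.3 10.9] turn [-0.  0. -0.] t 33.1 j [ -17.   38.   86.    0.   56. -108.] F [-0.6  0.1 -1.3]
```

```bash
python3 -m jog '[[[0,0,4],[0,0,0],1],[[0,0,8],[0,0,0],1],[[0,0,10.5],[0,0,0],1],[[0,0,11],[0,0,0],1],[[0,0,11],[0,0,0],1],[[0,0,11],[0,0,0],1],[[0,0,11],[0,0,0],1],[[0,0,11],[0,0,0],1]]';python3 plan.py .6265 -.0759 .085 91;python3 -m jog '[[[0,0,0],[0,0,6],1],[[0,0,0],[0,0,12],1],[[0,0,0],[0,0,18],1],[[0,0,0],[0,0,24],1],[[0,0,0],[0,0,30],1],[[0,0,0],[0,0,36],1],[[0,0,0],[0,0,42],1],[[0,0,0],[0,0,48],1],[[0,0,0],[0,0,54],1],[[0,0,0],[0,0,59],1],[[0,0,0],[0,0,62],1],[[0,0,0],[0,0,62],1]]';python3 -m jog '[[[0,0,0],[0,0,0],1],[[0,0,0],[0,0,0],1],[[0,0,0],[0,0,0],1],[[0,0,0],[0,0,0],1]]';python3 -c "
from h import *
s=bot.read_state();print(s['moment'],s['joint_positions'],s['force'])"
```

```text
time_s: 33.78
position: [0.6265, -0.0757, 0.0855]
tcp_rot: [[-1.0, -0.017, 0.001], [-0.017, 1.0, -0.0], [-0.001, -0.0, -1.0]]
force: [-1.7, 0.6, 5.2]
opening: 0.15
shift [ 0.  -0.2  0.5] turn [-0.  0. -0.] t 33.8 j [ -17.   39.   87.   -0.   55. -108.] F [-1.7  0.6  5.2]
time_s: 34.78
position: [0.6282, -0.0758, 0.0856]
tcp_rot: [[-0.485, 0.875, 0.004], [0.875, 0.485, -0.001], [-0.003, 0.003, -1.0]]
force: [0.8, 0.7, 3.5]
opening: 0.151
time_s: 35.12
position: [0.628, -0.0759, 0.0856]
tcp_rot: [[-0.486, 0.874, 0.004], [0.874, 0.486, -0.001], [-0.003, 0.003, -1.0]]
force: [2.8, 1.5, 4.6]
opening: 0.156
[ 0.14737393 -0.46142083  0.31998106] [-1.70041156e+01  3.85632026e+01  8.65290164e+01  2.17929107e-02
  5.46773356e+01 -4.60693424e+01] [2.76574451 1.53760083 4.59765068]
```

```bash
python3 -m jog '[[[0,0,0],[0,0,0],0.6],[[0,0,0],[0,0,0],0.6],[[0,0,0],[0,0,0],0.6],[[0,0,0],[0,0,0],0.6],[[0,0,0],[0,0,0],0.6],[[0,0,-15],[0,0,0],0.6],[[0,0,-40],[0,0,0],0.6],[[0,0,-75],[0,0,0],0.6],[[0,0,-110],[0,0,0],0.6],[[0,0,-115],[0,0,0],0.6]]'; python3 plan.py .457 -.07 .2 91
```

```text
time_s: 35.95
position: [0.6299, -0.0766, 0.206]
tcp_rot: [[-0.485, 0.875, 0.011], [0.875, 0.485, -0.003], [-0.008, 0.008, -1.0]]
force: [0.0, -0.1, -0.2]
opening: 0.401
shift [  89.6 -148.     4.1] turn [  0.1   0.7 -62. ] t 36.0 j [-17.  30.  81.  -0.  68. -46.] F [ 0.  -0.1 -0.2]
```

```bash
python3 -m jog '[[[5,-9,0],[0,0,-3],1],[[17,-28,0],[0,0,-10],1],[[31,-51,0],[0,0,-17],1],[[45,-74,0],[0,0,-24],1],[[59,-97,0],[0,0,-31],1],[[73,-120,0],[0,0,-38],1],[[84,-139,0],[0,0,-45],1],[[90,-147,0],[0,0,-52],1],[[90,-147,0],[0,0,-59],1],[[90,-147,0],[0,0,-62],1],[[90,-147,0],[0,0,-62],1],[[90,-147,0],[0,0,-62],1]]'; python3 -m jog '[[[0,0,0],[0,0,0],1],[[0,0,0],[0,0,0],1],[[0,0,0],[0,0,0],1],[[0,0,0],[0,0,0],1]]';python3 plan.py .457 -.07 .058 91; python3 -c "
from h import *
im=snap('6');cv2.imwrite('pics/c6.png',cv2.resize(cv2.imread('pics/scene6.png')[190:380,220:460],None,fx=3,fy=3,interpolation=2))
for k in (0,1,3,4):
  b=(.6256+.002-.018*(.16-.08*k),.0041+.16-.08*k); print(np.round(fitcart(im,*b,.028,cams=('scene',)),4))"
```

```text
time_s: 36.95
position: [0.4537, -0.0681, 0.1994]
tcp_rot: [[-1.0, -0.016, -0.001], [-0.016, 1.0, 0.0], [0.001, 0.0, -1.0]]
force: [0.9, -0.9, -0.4]
opening: 0.005
time_s: 37.28
position: [0.4541, -0.0681, 0.1995]
tcp_rot: [[-1.0, -0.017, -0.0], [-0.017, 1.0, 0.0], [0.0, 0.0, -1.0]]
force: [-0.2, -0.4, -0.2]
opening: 0.003
shift [ -2.9  -2.  141.5] turn [ 0. -0. -0.] t 37.3 j [ -23.   17.  105.   -0.   58. -113.] F [-0.2 -0.4 -0.2]
[  0.6249   0.1635 119.0718   0.6384]
[6.2730e-01 8.2100e-02 1.1977e+02 6.8630e-01]
[ 6.303000e-01 -7.810000e-02  1.219746e+02  8.054000e-01]
[  0.6308  -0.1572 122.4027   0.7255]
```

View pics/c6.png

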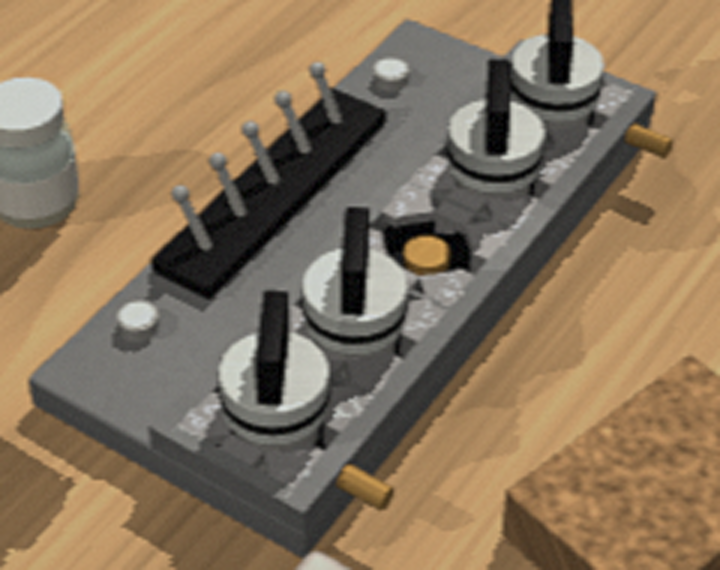

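All four cartridges are at the stop (yaw about 119–122°, against about 121° expected), and every toggle is off. Next I flip toggles 5, 4, 2 and 1.

```bash
python3 -m jog '[[[-2,-2,20],[0,0,0],1],[[-2,-2,55],[0,0,0],1],[[-2,-2,90],[0,0,0],1],[[-2,-2,125],[0,0,0],1],[[-2,-2,138],[0,0,0],1],[[-2,-2,140],[0,0,0],1],[[-2,-2,140],[0,0,0],1],[[-2,-2,140],[0,0,0],1],[[-2,-2,140],[0,0,0],1]]'; python3 -m jog '[[[-6,0,0],[0,0,0],1],[[-12,0,0],[0,0,0],1],[[-18,0,0],[0,0,0],1],[[-24,0,0],[0,0,0],1],[[-30,0,0],[0,0,0],1],[[-36,0,0],[0,0,0],1],[[-42,0,0],[0,0,0],1],[[-48,0,0],[0,0,0],1],[[-48,0,0],[0,0,0],1],[[-48,0,0],[0,0,0],1]]';python3 plan.py .512 -.07 .058 91; python3 -c "
from h import *
im=snap('7');cv2.imwrite('pics/c7.png',cv2.resize(cv2.imread('pics/scene7.png')[150:350,200:460],None,fx=3,fy=3,interpolation=2))"
```

```text
time_s: 38.13
position: [0.4573, -0.0705, 0.0609]
tcp_rot: [[-1.0, -0.017, 0.003], [-0.017, 1.0, -0.001], [-0.003, -0.001, -1.0]]
force: [-0.3, -0.3, 0.5]
opening: -0.0
time_s: 38.97
position: [0.5043, -0.0692, 0.0595]
tcp_rot: [[-1.0, -0.018, -0.0], [-0.018, 1.0, 0.0], [0.0, 0.0, -1.0]]
force: [-0.5, 1.5, 0.2]
opening: 0.006
shift [-7.7 -0.9  1.5] turn [ 0. -0.  0.] t 39.0 j [ -20.   34.  105.   -0.   41. -111.] F [-0.5  1.5  0.2]
```

View pics/c7.png

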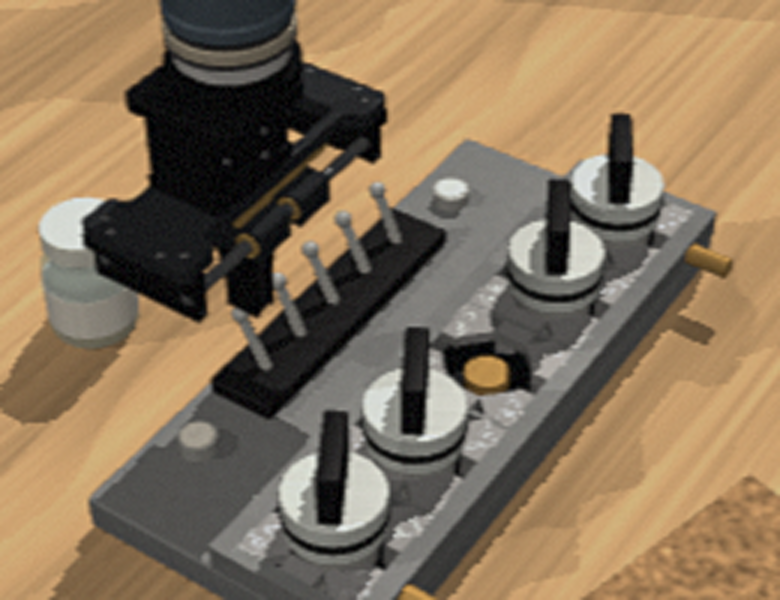

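```bash
python3 -c "
from h import *
f=lambda p:((proj('scene',p)-[200,150])*3).round().tolist()
for k in range(5):
  y=.072-.036*k;px=.5106-.018*y;py=.002+y
  print(k+1,'base',f([px,py,.036]),'off',f([px-.0174,py,.072]),'on',f([px+.0174,py,.072]))
print('tcp',f([.5043,-.0692,.0595]),f([.5043,-.0692,.11])); print(bot.read_state()['position'])
im=snap('8');t=cv2.imread('pics/top8.png')[215:265,260:390];cv2.imwrite('pics/c8.png',cv2.resize(t,None,fx=5,fy=5,interpolation=2))"
```

```text
1 base [[393.0, 239.0]] off [[371.0, 187.0]] on [[415.0, 206.0]]
2 base [[362.0, 268.0]] off [[339.0, 216.0]] on [[383.0, 236.0]]
3 base [[330.0, 299.0]] off [[307.0, 247.0]] on [[351.0, 267.0]]
4 base [[297.0, 331.0]] off [[273.0, 278.0]] on [[317.0, 300.0]]
5 base [[263.0, 365.0]] off [[237.0, 311.0]] on [[282.0, 334.0]]
tcp [[252.0, 332.0]] [[247.0, 270.0]]
[ 0.50353614 -0.06903571  0.05948252]
```

View pics/c8.png

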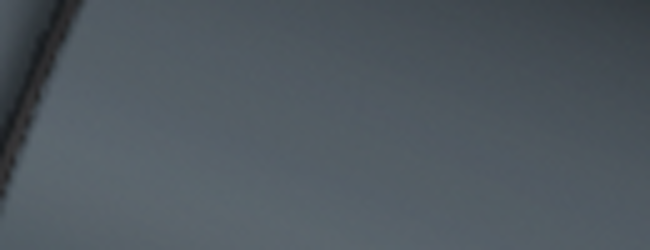

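```bash
python3 -c "
from h import *
g=cv2.imread('pics/scene8.png')
for p,c in(([.5035,-.069,.0595],(0,0,255)),([.513,-.069,.0595],(0,255,0)),([.494,-.069,.0595],(255,255,0))):
  cv2.circle(g,tuple(proj('scene',p)[0].round().astype(int).tolist()),1,c,-1)
cv2.imwrite('pics/c9.png',cv2.resize(g[205:295,235:335],None,fx=6,fy=6,interpolation=2))"
```

```text
(no output)
```

View pics/c9.png

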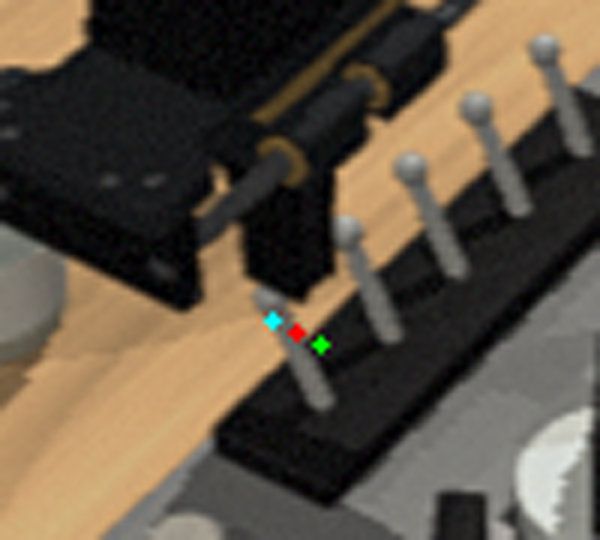

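The finger passed just above toggle 5's ball without touching it: the tip appears about 19 mm higher than I assumed. I'll back off, go lower and push again.

```bash
python3 -m jog '[[[10,0,0],[0,0,0],1],[[25,0,0],[0,0,0],1],[[40,0,0],[0,0,0],1],[[48,0,0],[0,0,0],1],[[50,-1,2],[0,0,0],1],[[50,-1,8],[0,0,0],1],[[50,-1,16],[0,0,0],1],[[50,-1,17],[0,0,0],1],[[50,-1,17],[0,0,0],1],[[50,-1,17],[0,0,0],1],[[50,-1,17],[0,0,0],1]]'; python3 -m jog '[[[-5,0,0],[0,0,0],1],[[-10,0,0],[0,0,0],1],[[-15,0,0],[0,0,0],1],[[-20,0,0],[0,0,0],1],[[-25,0,0],[0,0,0],1],[[-30,0,0],[0,0,0],1],[[-35,0,0],[0,0,0],1],[[-40,0,0],[0,0,0],1],[[-40,0,0],[0,0,0],1],[[-40,0,0],[0,0,0],1],[[-40,0,0],[0,0,0],1]]';python3 plan.py .512 -.07 .042 91; python3 -c "
from h import *
im=snap('9')
g=cv2.imread('pics/scene9.png');cv2.imwrite('pics/c10.png',cv2.resize(g[205:295,235:335],None,fx=6,fy=6,interpolation=2))"
```

```text
time_s: 40.08
position: [0.4545, -0.0711, 0.0425]
tcp_rot: [[-1.0, -0.018, 0.0], [-0.018, 1.0, -0.0], [-0.0, -0.0, -1.0]]
force: [-0.9, 0.6, -0.5]
opening: 0.003
time_s: 41.0
position: [0.4946, -0.0706, 0.0427]
tcp_rot: [[-1.0, -0.017, 0.001], [-0.017, 1.0, -0.0], [-0.001, -0.0, -1.0]]
force: [-0.2, -0.2, -0.8]
opening: 0.006
shift [-17.4   0.3   0.7] turn [-0.   0.1 -0. ] t 41.0 j [ -21.   35.  107.    0.   37. -112.] F [-0.2 -0.2 -0.8]
```

View pics/c10.png

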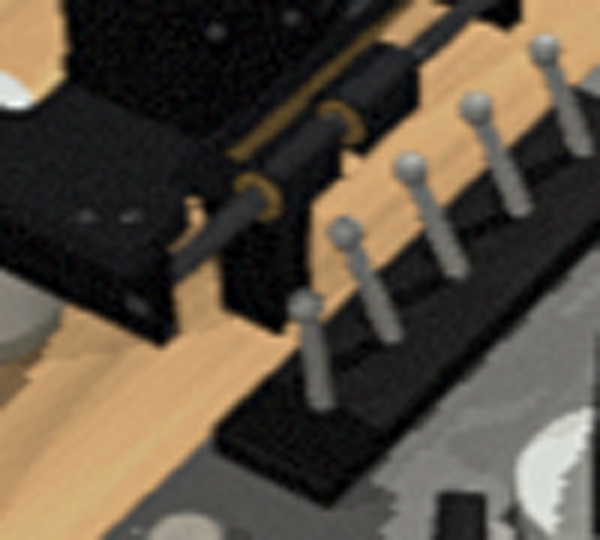

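The finger is now pushing toggle 5, which is about halfway over. I'll continue.

```bash
python3 -m jog '[[[-4,0,0],[0,0,0],1],[[-8,0,0],[0,0,0],1],[[-12,0,0],[0,0,0],1],[[-16,0,0],[0,0,0],1],[[-19,0,0],[0,0,0],1],[[-19,0,0],[0,0,0],1],[[-19,0,0],[0,0,0],1],[[-19,0,0],[0,0,0],1]]';python3 plan.py .512 -.07 .042 91;  python3 -c "
from h import *
im=snap('10')
g=cv2.imread('pics/scene10.png');cv2.imwrite('pics/c11.png',cv2.resize(g[205:295,235:335],None,fx=6,fy=6,interpolation=2))"
```

```text
time_s: 41.77
position: [0.5137, -0.0702, 0.0427]
tcp_rot: [[-1.0, -0.017, 0.001], [-0.017, 1.0, -0.0], [-0.001, -0.0, -1.0]]
force: [-0.5, 0.2, -0.1]
opening: 0.004
shift [1.7 0.2 0.7] turn [-0.   0.1 -0. ] t 41.8 j [ -20.   36.  105.    0.   39. -111.] F [-0.5  0.2 -0.1]
```

View pics/c11.png

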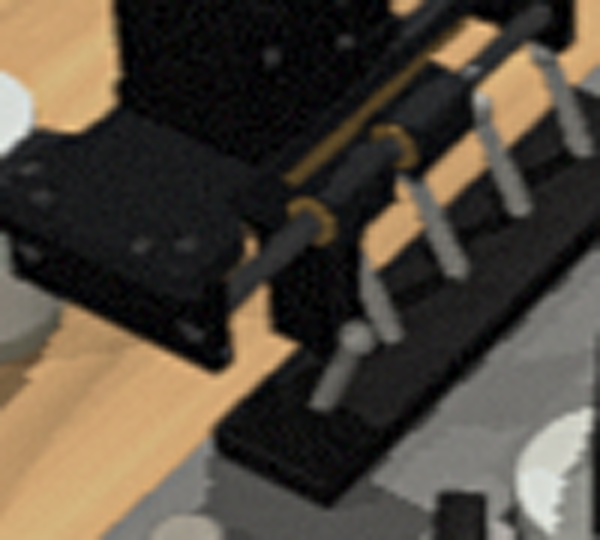

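```bash
python3 -m jog '[[[-2,0,0],[0,0,0],1],[[-2,0,0],[0,0,0],1],[[-2,0,0],[0,0,0],1]]';  python3 -m jog '[[[-2,0,0],[0,0,0],1],[[-2,0,0],[0,0,0],1],[[-2,0,0],[0,0,0],1]]'; python3 -m jog '[[[-2,0,0],[0,0,0],1],[[-2,0,0],[0,0,0],1],[[-2,0,0],[0,0,0],1]]'
```

```text
time_s: 42.12
position: [0.5149, -0.07, 0.0426]
tcp_rot: [[-1.0, -0.017, -0.0], [-0.017, 1.0, 0.0], [0.0, 0.0, -1.0]]
force: [-1.1, 0.6, 0.5]
opening: 0.003
time_s: 42.37
position: [0.5162, -0.0698, 0.0424]
tcp_rot: [[-1.0, -0.017, -0.002], [-0.017, 1.0, 0.0], [0.002, 0.0, -1.0]]
force: [-3.3, -0.1, -0.3]
opening: 0.004
time_s: 42.62
position: [0.5164, -0.0697, 0.0423]
tcp_rot: [[-1.0, -0.018, -0.006], [-0.018, 1.0, 0.001], [0.006, 0.001, -1.0]]
force: [-6.0, -1.8, 1.3]
opening: 0.006
```

```bash
python3 -m jog '[[[15,0,0],[0,0,0],1],[[40,0,0],[0,0,0],1],[[58,0,0],[0,0,0],1],[[62,0,0],[0,0,0],1],[[62,0,0],[0,0,0],1],[[62,10,0],[0,0,0],1],[[62,30,0],[0,0,0],1],[[62,36,0],[0,0,0],1],[[62,36,0],[0,0,0],1],[[62,36,0],[0,0,0],1],[[62,36,0],[0,0,0],1],[[62,36,0],[0,0,0],1]]'; python3 plan.py .4575 -.034 .0425 91; python3 -m jog '[[[-10,0,0],[0,0,0],1],[[-20,0,0],[0,0,0],1],[[-26,0,0],[0,0,0],1],[[-32,0,0],[0,0,0],1],[[-38,0,0],[0,0,0],1],[[-44,0,0],[0,0,0],1],[[-50,0,0],[0,0,0],1],[[-55,0,0],[0,0,0],1],[[-59,0,0],[0,0,0],1],[[-61,0,0],[0,0,0],1],[[-62,0,0],[0,0,0],1],[[-62,0,0],[0,0,0],1]]'; python3 -m jog '[[[0,0,0],[0,0,0],1],[[0,0,0],[0,0,0],1]]'
```

```text
time_s: 43.62
position: [0.4572, -0.0356, 0.0427]
tcp_rot: [[-1.0, -0.017, 0.001], [-0.017, 1.0, -0.0], [-0.001, -0.0, -1.0]]
force: [-0.9, 0.1, -0.1]
opening: 0.001
shift [-0.3  1.6  0.2] turn [-0.   0.1 -0. ] t 43.6 j [ -18.   34.  113.   -0.   33. -109.] F [-0.9  0.1 -0.1]
time_s: 44.62
position: [0.5156, -0.0337, 0.0422]
tcp_rot: [[-1.0, -0.018, -0.006], [-0.018, 1.0, 0.001], [0.006, 0.001, -1.0]]
force: [-6.0, -2.5, 2.3]
opening: 0.005
time_s: 44.78
position: [0.5156, -0.0337, 0.0422]
tcp_rot: [[-1.0, -0.018, -0.006], [-0.018, 1.0, 0.001], [0.006, 0.001, -1.0]]
force: [-5.5, -1.9, 1.3]
opening: 0.006
```

T4 is at its stop with 6 N. Next is T2, 72 mm to the left, skipping T3, and then T1.

```bash
python3 -m jog '[[[15,0,0],[0,0,0],1],[[40,0,0],[0,0,0],1],[[58,0,0],[0,0,0],1],[[62,0,0],[0,0,0],1],[[62,0,0],[0,0,0],1],[[62,10,0],[0,0,0],1],[[62,35,0],[0,0,0],1],[[62,60,0],[0,0,0],1],[[62,72,0],[0,0,0],1],[[62,72,0],[0,0,0],1],[[62,72,0],[0,0,0],1],[[62,72,0],[0,0,0],1]]'; python3 -m jog '[[[0,0,0],[0,0,0],1],[[0,0,0],[0,0,0],1]]'; python3 plan.py .457 .038 .0425 91; python3 -m jog '[[[-10,0,0],[0,0,0],1],[[-20,0,0],[0,0,0],1],[[-26,0,0],[0,0,0],1],[[-32,0,0],[0,0,0],1],[[-38,0,0],[0,0,0],1],[[-44,0,0],[0,0,0],1],[[-50,0,0],[0,0,0],1],[[-55,0,0],[0,0,0],1],[[-59,0,0],[0,0,0],1],[[-61,0,0],[0,0,0],1],[[-62,0,0],[0,0,0],1],[[-62,0,0],[0,0,0],1]]'; python3 -m jog '[[[0,0,0],[0,0,0],1],[[0,0,0],[0,0,0],1]]'
```

```text
time_s: 45.78
position: [0.4568, 0.0368, 0.0428]
tcp_rot: [[-1.0, -0.018, 0.002], [-0.018, 1.0, -0.0], [-0.002, -0.0, -1.0]]
force: [0.4, -0.0, -0.3]
opening: 0.006
time_s: 45.95
position: [0.4559, 0.0362, 0.0427]
tcp_rot: [[-1.0, -0.016, 0.001], [-0.016, 1.0, -0.0], [-0.001, -0.0, -1.0]]
force: [-0.4, -1.3, 0.3]
opening: 0.007
shift [-1.2  1.7  0.2] turn [-0.   0.  -0.1] t 46.0 j [ -10.   34.  113.   -0.   33. -100.] F [-0.4 -1.3  0.3]
time_s: 46.95
position: [0.5143, 0.0382, 0.0422]
tcp_rot: [[-1.0, -0.018, -0.006], [-0.018, 1.0, 0.0], [0.006, 0.0, -1.0]]
force: [-4.7, -1.9, 1.8]
opening: 0.001
time_s: 47.12
position: [0.5143, 0.0382, 0.0422]
tcp_rot: [[-1.0, -0.018, -0.006], [-0.018, 1.0, 0.0], [0.006, 0.0, -1.0]]
force: [-4.9, -1.6, 1.6]
opening: 0.003
```

```bash
python3 -m jog '[[[15,0,0],[0,0,0],1],[[40,0,0],[0,0,0],1],[[58,0,0],[0,0,0],1],[[62,0,0],[0,0,0],1],[[62,0,0],[0,0,0],1],[[62,10,0],[0,0,0],1],[[62,30,0],[0,0,0],1],[[62,36,0],[0,0,0],1],[[62,36,0],[0,0,0],1],[[62,36,0],[0,0,0],1],[[62,36,0],[0,0,0],1],[[62,36,0],[0,0,0],1]]'; python3 -m jog '[[[0,0,0],[0,0,0],1],[[0,0,0],[0,0,0],1]]'; python3 plan.py .457 .074 .0425 91; python3 -m jog '[[[-10,0,0],[0,0,0],1],[[-20,0,0],[0,0,0],1],[[-26,0,0],[0,0,0],1],[[-32,0,0],[0,0,0],1],[[-38,0,0],[0,0,0],1],[[-44,0,0],[0,0,0],1],[[-50,0,0],[0,0,0],1],[[-55,0,0],[0,0,0],1],[[-59,0,0],[0,0,0],1],[[-61,0,0],[0,0,0],1],[[-62,0,0],[0,0,0],1],[[-62,0,0],[0,0,0],1]]'; python3 -m jog '[[[0,0,0],[0,0,0],1],[[0,0,0],[0,0,0],1]]'; python3 -m jog '[[[15,0,0],[0,0,0],1],[[40,0,0],[0,0,0],1],[[58,0,0],[0,0,0],1],[[60,0,-20],[0,0,0],1],[[60,0,-55],[0,0,0],1],[[60,0,-90],[0,0,0],1],[[60,0,-125],[0,0,0],1],[[60,15,-155],[0,0,0],1],[[60,45,-160],[0,0,0],1],[[60,80,-160],[0,0,0],1],[[60,115,-160],[0,0,0],1],[[60,150,-160],[0,0,0],1]]';python3 -m jog '[[[0,40,0],[0,0,0],1],[[0,80,0],[0,0,0],1],[[0,120,0],[0,0,0],1],[[0,120,0],[0,0,0],1],[[0,120,0],[0,0,0],1]]'; python3 -c "
from h import *
im=snap('12')
a=cv2.resize(cv2.imread('pics/scene12.png')[190:350,215:455],(480,320),interpolation=2);b=cv2.resize(cv2.imread('pics/top12.png')[160:330,220:430],(400,320),interpolation=2)
cv2.imwrite('pics/c12.png',cv2.resize(np.hstack([a,b]),(800,291)))"
```

```text
time_s: 48.12
position: [0.4551, 0.0725, 0.0426]
tcp_rot: [[-1.0, -0.017, 0.0], [-0.017, 1.0, -0.0], [-0.0, -0.0, -1.0]]
force: [-0.1, 0.4, -1.3]
opening: 0.005
time_s: 48.28
position: [0.4547, 0.0725, 0.0426]
tcp_rot: [[-1.0, -0.017, 0.0], [-0.017, 1.0, -0.0], [-0.0, -0.0, -1.0]]
force: [-0.3, 0.7, -0.6]
opening: 0.004
shift [-2.3  1.5  0.1] turn [-0.   0.  -0.1] t 48.3 j [ -5.  34. 113.  -0.  33. -96.] F [-0.3  0.7 -0.6]
time_s: 49.28
position: [0.5136, 0.0741, 0.0422]
tcp_rot: [[-1.0, -0.018, -0.006], [-0.018, 1.0, 0.0], [0.006, 0.0, -1.0]]
force: [-5.8, -1.4, 1.7]
opening: 0.007
time_s: 49.45
position: [0.5136, 0.0741, 0.0422]
tcp_rot: [[-1.0, -0.018, -0.006], [-0.018, 1.0, 0.0], [0.006, 0.0, -1.0]]
force: [-5.3, -1.7, 0.7]
opening: 0.006
time_s: 50.45
position: [0.4554, 0.2247, 0.2038]
tcp_rot: [[-1.0, -0.016, 0.004], [-0.016, 1.0, 0.001], [-0.004, 0.001, -1.0]]
force: [1.2, 0.7, 0.1]
opening: 0.007
time_s: 50.87
position: [0.4523, 0.3453, 0.2028]
tcp_rot: [[-1.0, -0.021, 0.002], [-0.021, 1.0, 0.001], [-0.002, 0.001, -1.0]]
force: [0.0, 0.0, -1.3]
opening: 0.002
```

View pics/c12.png

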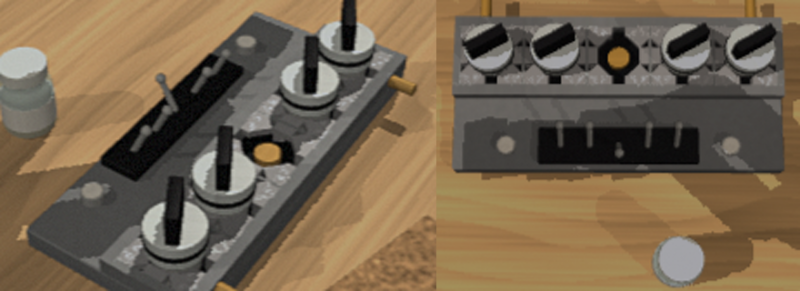

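Toggles 1, 2, 4 and 5 are on and toggle 3 is off. All four cartridges have the same twist, and the jar is still standing. I'll do a last numeric check and then hand in.

```bash
python3 -c "
from h import *
im=snap()
for k in (0,1,3,4):
  b=(.6256-.018*(.16-.08*k),.0041+.16-.08*k); print(k+1,np.round(b,4),*[np.round(fitcart(im,*b,.028,cams=(c,),yaws=range(90,151,10)),4) for c in I])
j=[cv2.minEnclosingCircle(max(cv2.findContours(cv2.inRange(x[290:335,335:385],(140,140,140),(255,255,255)),0,2)[0],key=cv2.contourArea))for x in(im['top'],cv2.imread('pics/top0.png'))];print('jar',j)
print(bot.read_state()['qvel'].round(2))
print(bot.hand_in())"
```

```text
1 [0.6227 0.1641] [  0.6245   0.1641 119.1129   0.6403] [  0.6214   0.1632 120.5156   0.5548]
2 [0.6242 0.0841] [6.271000e-01 8.180000e-02 1.202867e+02 7.060000e-01] [6.235000e-01 8.200000e-02 1.220739e+02 6.875000e-01]
4 [ 0.627  -0.0759] [ 6.301000e-01 -7.800000e-02  1.217451e+02  8.350000e-01] [ 6.265000e-01 -7.860000e-02  1.220012e+02  6.747000e-01]
5 [ 0.6285 -0.1559] [  0.6304  -0.1566 121.0724   0.7478] [  0.6274  -0.1574 121.6078   0.6153]
jar [((26.0, 21.0), 13.038504600524902), ((26.0, 21.0), 13.038504600524902)]
[-0.38 -0.16 -0.05  0.2   0.08  0.22]
the job is handed in; nothing more can be done
None
```

The job is done and handed in at about 51 s. I locked the four cartridges into bays 1, 2, 4 and 5, then flipped toggles 1, 2, 4 and 5 fully on. Bay 3 is empty and its toggle was left off.

**Last checks:**
- **Locking:** all four handles read 119–122° in both cameras, against about 121° expected at the stop. The cartridges stayed level after release. The plunger depth can't be read directly, so the lock rests on the yaw, the push depth and force at the twist, and the pictures.
- **Toggles:** each was pushed to its stop with about 5–6 N, and the final pictures show 1, 2, 4 and 5 on and 3 off.
- **Jar:** its position in the top picture is the same as at the start.
- **Robot:** it was well clear and touching nothing at hand-in.

**What went wrong or disagreed:**
- My first push at toggle 5 went over its ball without moving it, because the fingertips sat about 19 mm higher than the reported tool point. I repeated it lower.
- The two cameras differ by about 2–4 mm in x, so I averaged them.
- The handle-outline fit to the locked cartridges was loose (error 0.55–0.84), so I trust the yaw readings and pictures more than the fitted positions.

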